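Pack the preserve order and lock the carrier

TASK

The apricot preserve is done: before packing, slide the covered pan sideways across the hob, without lifting or tipping it, from the red heat mark to the centre of the white rest mark. Then, with the carrier's keeper bar swung out of the way, stand every amber jar upright and flat in a bay of its own, and last swing the bar shut until it snaps in behind its detent. Leave the pistachio jar, the pastries and the other things where they are.

Things in the scene. Friction and masses are not known exactly. Their poses are not given: they have to be found in the camera images.
- carrier: order carrier, a fixed wooden tray 332 x 74 mm. Origin: centre of its underside; x runs along the four bays, away from the hinge; z up. Floor 6 mm above the counter. Low walls round the bays are 4 mm thick, tops 26 mm above the counter; each bay is 54 (x) by 56 (y) mm inside. Hinge post at x = -150 mm, 20 mm across, 78 mm high
- catch (a point): top centre of the black catch post at the carrier's far end (carrier x = 146 mm), 18 x 36 mm, 74 mm high, with a red stop on its +y side (top at 95 mm) and a sprung brass ball on top, 8 mm to the -y side of the bar's shut line: the detent that holds the bar
- bar (a joint): keeper bar: flat steel, 18 mm wide, 300 mm long, swings level about the hinge; underside 80, top 88 mm above the counter, 8 mm over jars standing in bays. 0 = shut over the bays, along carrier +x; grows clockwise from above, to the -y side, up to 1.75 rad. Slight friction, stays put. Its end meets the detent ball at 0.05 rad, rides over it with about 10 N at the peg, is held below 0.018
- bar_hinge (a point): the hinge axis of the keeper bar (vertical), at the bar's mid-thickness, 84 mm above the counter
- bar_peg (a point): upright round red peg on the bar, 16 mm across, to push or pinch, 235 mm from the hinge axis along the bar; this point is on its axis, 110 mm above the counter; the peg stands from the bar's top (88 mm) to 130 mm
- bay1 (a point): centre of the tray floor of bay 1 of the carrier, 6 mm above the counter (bay 1 is nearest the hinge)
- bay2 (a point): centre of the tray floor of bay 2 of the carrier, 6 mm above the counter (bay 1 is nearest the hinge)
- bay3 (a point): centre of the tray floor of bay 3 of the carrier, 6 mm above the counter (bay 1 is nearest the hinge)
- bay4 (a point): centre of the tray floor of bay 4 of the carrier, 6 mm above the counter (bay 1 is nearest the hinge)
- jar1: clip-top jar of amber apricot preserve with a pale lid, 44 mm across (lid 40 mm), 66 mm tall, heavy base, 130 g; origin under its centre, z up. May be absent (then None)
- jar2: clip-top jar of amber apricot preserve with a pale lid, 44 mm across (lid 40 mm), 66 mm tall, heavy base, 130 g; origin under its centre, z up. May be absent (then None)
- jar3: clip-top jar of amber apricot preserve with a pale lid, 44 mm across (lid 40 mm), 66 mm tall, heavy base, 130 g; origin under its centre, z up. May be absent (then None)
- jar4: clip-top jar of amber apricot preserve with a pale lid, 44 mm across (lid 40 mm), 66 mm tall, heavy base, 130 g; origin under its centre, z up. May be absent (then None)
- pan: small covered copper saucepan, 120 mm across (lid 124 mm), 600 g, standing on the hob; the lid is fast to the pan. Origin under its centre, z up; a bar handle 14 mm thick slopes up from its side towards the pan's -x, out to 160 mm from the centre, its axis 30 to 44 mm above the pan's underside. Lid top is 46 mm above the underside
- pan_knob (a point): the black knob in the middle of the lid, 20 mm across, from 46 to 76 mm above the pan's underside; this point is on its axis, 68 mm above the underside
- hob: black glass induction hob lying on the counter, fixed, 240 (x) x 390 (y) mm, 8 mm thick; origin: centre of its underside
- mark_heat: red ring mark with a red centre dot on the hob, 150 mm outside, 134 mm inside: the cooking position, where the pan starts; flat, flush; origin: its centre, 8 mm above the counter
- mark_rest: white ring mark with a white centre dot on the hob, same size: the resting position, 160 mm to one side or the other of the red one; flat; origin: its centre
- pistachio: clip-top jar of pistachio cream, green with a steel lid, 54 mm across, 90 mm tall; not part of the order; origin under its centre
- lemon_tart: bystander: yellow tart, 78 mm across, 24 mm tall; origin under its centre
- berry_tart: bystander: tart with red berries and a white peak, 78 mm across, 44 mm tall; origin under its centre
- shaker: bystander: steel sugar shaker, 60 mm across, 98 mm tall; origin under its centre
- cup: bystander: white cup, 74 mm across, 60 mm tall; origin under its centre
- spoon: bystander: long spoon lying on the table beyond the hob; origin about its middle
Things that resemble listed ones, but are neither listed nor needed, are in the scene too. Leave any pink look-alike of the pan alone.

How it is judged (in metres and radians):
On the way, in this order (a step that is already met when the one before it is completed fails the run):
1. the pan stands on the white rest mark (horizontal distance between pan and mark_rest below 0.015 m), for 0.2 s.
2. every amber jar stands in the carrier while the bar is still open (value of joint bar above 0.2 rad and x of jar1 in the frame of carrier between -0.118 and 0.118 m and y of jar1 in the frame of carrier between -0.012 and 0.012 m and z of each of jar1, jar2, jar3, jar4 in the frame of carrier below 0.01 m and angle between each of jar1, jar2, jar3, jar4's own z axis and vertical below 0.09 rad and x of jar2 in the frame of carrier between -0.118 and 0.118 m and y of jar2 in the frame of carrier between -0.012 and 0.012 m and x of jar3 in the frame of carrier between -0.118 and 0.118 m and y of jar3 in the frame of carrier between -0.012 and 0.012 m and x of jar4 in the frame of carrier between -0.118 and 0.118 m and y of jar4 in the frame of carrier between -0.012 and 0.012 m), for 0.2 s.
3. the bar is shut in its detent (value of joint bar below 0.018 rad), for 0.2 s.
At the end, for the whole second after the job is handed in: The pan's centre is within 15 mm of the white mark's centre; every amber jar stands upright (within 0.09 rad) on the floor of a carrier bay; the keeper bar is behind its detent (below 0.018 rad); all at rest (horizontal distance between pan and mark_rest below 0.015 m and value of joint bar below 0.018 rad and linear speed of each of pan, jar1, jar2, jar3, jar4 below 0.02 m/s and x of jar1 in the frame of carrier between -0.118 and 0.118 m and y of jar1 in the frame of carrier between -0.012 and 0.012 m and z of each of jar1, jar2, jar3, jar4 in the frame of carrier below 0.01 m and angle between each of jar1, jar2, jar3, jar4's own z axis and vertical below 0.09 rad and x of jar2 in the frame of carrier between -0.118 and 0.118 m and y of jar2 in the frame of carrier between -0.012 and 0.012 m and x of jar3 in the frame of carrier between -0.118 and 0.118 m and y of jar3 in the frame of carrier between -0.012 and 0.012 m and x of jar4 in the frame of carrier between -0.118 and 0.118 m and y of jar4 in the frame of carrier between -0.012 and 0.012 m); the robot touches nothing.
It fails at once if the pan is lifted more than 8 mm off the hob (z of pan in the frame of hob above 0.016 m).
It fails at once if the pan is tipped (angle between pan's own z axis and vertical above 0.2 rad).
It fails at once if a bystander is moved more than 4 cm (distance of any of pistachio, lemon_tart, berry_tart, shaker, cup, spoon from where it was at the start of the episode above 0.04 m).
Of jar1, jar2, jar3, jar4 only 3 to 4 are there at a start; the rules pass over those that are not, and their reading is None.
At some moment in a run one of jar1, jar2, jar3, jar4, pan may be knocked a few centimetres aside while the robot is not near it.
It also fails if it takes over 208 s, if anything falls off the work surface, if the arm or the gripper's body presses on something with over 40 N, if the wrist force passes 120 N, or if a joint passes its speed limit or range.

ROBOT

A 6-joint arm with a two-finger parallel gripper is mounted at the origin on the work surface. World frame = base frame: x ahead of the robot, y to its left, z up, the work surface at z = 0. Lengths are in m, angles in degrees, forces in N, time in s.
With the tool pointing down it reaches from about 0.25 to 0.725 m from the base axis. Payload 9.7 kg.
Tool frame: the origin (TCP) lies midway between the tips of the shut fingers; the grasp point (between the pads) lies 19 mm behind it; y points along the fingers, x is the direction in which the jaws open and shut, and the axes are right-handed (so a half turn about y gives the same grasp; the last joint's range is limited). The gripper opens to 85 mm and grips with 20 to 120 N. Pads are 22 mm wide; open, the fingers measure 114 mm over their backs; the gripper's body (76 mm by 85 mm) begins 54 mm behind the grasp point. The pads swing forward as they close: fully open they stand 13 mm farther back than shut.
Start: joints at [-65.546, 4.979, 10.078, 95.1, 0, 90], TCP at [0.228, -0.501, 0.231] pointing down, gripper open.
Joint ranges: [-179.16, 179.16], [-48.56, 103.87], [-65.8, 70.77], [-126.05, 130.52], [-82.76, 87.17], [-180, 180]. Speed limits (degrees/s): [127.2, 127.2, 147.25, 180, 180, 180].

INTERFACE

Orientations are given as [roll, pitch, yaw] about the fixed x, y, z axes, in that order (R = Rz(yaw) Ry(pitch) Rx(roll)).
In Python, from workcell import get_obs, camera, job_done gives the robot as it stands.
- The arm moves only by the tool play_rows, never from a script. Its argument "moves" is a list of rows, each a list of 3 entries, a list of its own where there are three numbers: the turn, a rotation vector about the tool's x, y, z in degrees, then the shift along the tool's x, y, z in m, then the opening in per cent of the stroke, from 0 (shut) to 100 (fully open). A call has exactly 5 rows; each row is the pose to reach, as a shift and turn from the pose commanded when the call began, along the tool's axes at that moment; what a row does not reach only later rows make up. A row lasts 1/10 s, in which the tool goes at most 50 mm and 8.59 degrees, less where a joint would pass 70% of its speed; a pose out of reach is approached as far as the arm can. A call with a gripper value outside its range is refused whole. The fingers move at their own pace and stop on an object; "grip_force" is the grip in N (left out, the last holds). Time passes only in rows, so rows that repeat a pose let the fingers close, or fill a call up. It gives the time, the measured TCP pose, the force and the opening at its end, in the units of the state.
- get_obs(): the state, without advancing time (a new reading comes with each control period).
- camera(name): name is "side" or "top"; returns a dict with "img" (420x560x3 uint8, red, green, blue), "fov_y" (degrees; the focal length in pixels is half the picture's height over the tangent of half this angle, whatever the lens; pixels are square), "cx", "cy" (the principal point, pixels), "world_from_camera" (4x4, takes a point from camera to world coordinates). Camera axes: x right, y up, looking along -z (the intrinsics and any distortion apply to the point x, -y, -z); pixel columns grow to the right and rows downward; lengths in m; the calibration is good to about 2 mm. A picture is of the moment at which its call begins. There is no depth.
- job_done(): hands the job in, once; it reports no verdict.
The state is a dict: "time": time; "q": joint angles; "qd": joint speeds; "joint_efforts": joint torques, N m; "ee_pos": TCP position; "tcp_rot": TCP orientation; "wrist_force": force on the tool from outside, world axes, zero at the start; "torque": the same for the moment, N m; "opening": finger opening in m.
Only numpy, scipy, OpenCV 4.12 (cv2) and the standard library are available. Lean on these libraries where they do the work, as an engineer would, in place of code of your own. Each camera call takes 0.05 s, during which the arm holds its last target.

## Working session

There is one attempt and no reset: what is moved stays moved. The work goes in short steps, Python scripts to look and compute and a tool call to move; the robot and the scene stay as the last step left them, time stands still between calls to the robot, and variables do not carry over. Pictures are saved under pics/ and viewed, and the job is handed in when it is done.

Besides the shell and the picture viewer there is one more tool, called as name([rows], argument=value, ...), one row to a line, values as JSON. play_rows: Moves the arm, as the interface text tells. Its arguments: {"type":"object","properties":{"moves":{"type":"array"},"grip_force":{"type":"number"}},"required":["moves"]}

```bash
mkdir -p pics; ls; python3 - <<'E'
from workcell import get_obs,camera
import cv2,numpy as np
print(get_obs())
for n in("side","top"):
    c=camera(n); cv2.imwrite(f"pics/{n}0.png",c["img"][:,:,::-1]); print(n,{k:v for k,v in c.items() if k!="img"})
E
```

```text
pics
{'time': 0.0, 'q': array([-6.55454661e+01,  5.01132311e+00,  1.00321634e+01,  9.50995943e+01,
       -9.43437870e-04,  9.00004382e+01]), 'qd': array([ 1.95936865e-01,  3.29757625e-02,  4.74781747e-05,  2.73622270e-02,
       -8.70042782e-02,  1.49567248e-02]), 'joint_efforts': array([ 4.95183958e-04, -5.20389819e+01,  4.64805400e+01,  1.63322745e-02,
        1.36851977e-04, -2.29417441e-05]), 'ee_pos': array([ 0.22757907, -0.50043998,  0.23056042]), 'tcp_rot': array([-9.00009440e+01,  7.87540843e-02, -6.55459042e+01]), 'wrist_force': array([ 0.4354444 ,  0.0939051 , -0.67870732]), 'torque': array([ 0.00856275, -0.04404503, -0.03308305]), 'opening': 0.08536750046219549}
side {'fov_y': 46.27298066186561, 'cx': 290.71590115630573, 'cy': 213.9501886917046, 'world_from_camera': array([[ 0.93028642,  0.29187251, -0.22221075,  0.18831442],
       [-0.36675549,  0.72749527, -0.57986295, -0.90743158],
       [-0.00758879,  0.62093563,  0.78382482,  1.25480386],
       [ 0.        ,  0.        ,  0.        ,  1.        ]])}
top {'fov_y': 56.03676981970301, 'cx': 273.95165923483376, 'cy': 211.88933896866817, 'world_from_camera': array([[-0.01467834,  0.9935012 , -0.11287123,  0.39459897],
       [-0.99983952, -0.01342432,  0.01186227, -0.04244074],
       [ 0.01026996,  0.11302724,  0.99353881,  1.13102894],
       [ 0.        ,  0.        ,  0.        ,  1.        ]])}
```

View pics/side0.png

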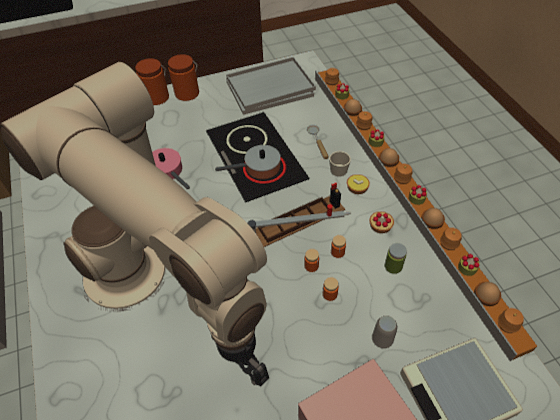

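View pics/top0.png

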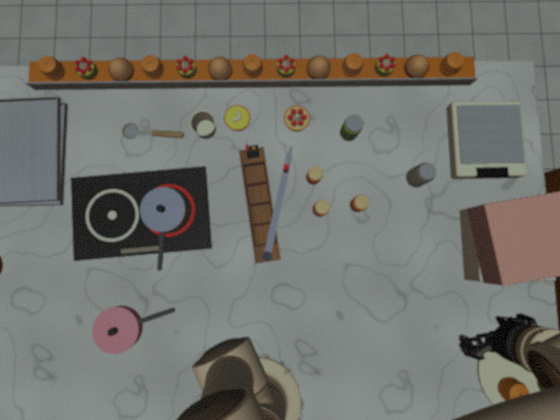

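```bash
cat > h.py <<'E'
import numpy as np,cv2
from workcell import get_obs,camera
def ray(c,u,v):
    f=c["img"].shape[0]/2/np.tan(np.radians(c["fov_y"]/2))
    d=np.array([(u-c["cx"])/f,-(v-c["cy"])/f,-1.]); T=c["world_from_camera"]
    return T[:3,3],T[:3,:3]@d
def onz(c,u,v,z):
    o,d=ray(c,u,v); return o+d*(z-o[2])/d[2]
def proj(c,p):
    f=c["img"].shape[0]/2/np.tan(np.radians(c["fov_y"]/2))
    T=c["world_from_camera"]; q=T[:3,:3].T@(np.array(p)-T[:3,3])
    return np.array([c["cx"]+f*q[0]/-q[2],c["cy"]-f*q[1]/-q[2]])
def tri(a,ua,b,ub):
    o1,d1=ray(a,*ua);o2,d2=ray(b,*ub)
    s=np.linalg.lstsq(np.c_[d1,-d2],o2-o1,rcond=None)[0]
    p,q=o1+d1*s[0],o2+d2*s[1]; return (p+q)/2,np.linalg.norm(p-q)
def crop(c,x0,y0,x1,y1,k,name):
    cv2.imwrite("pics/"+name,cv2.resize(c["img"][y0:y1,x0:x1,::-1],None,fx=k,fy=k,interpolation=cv2.INTER_CUBIC))
E
python3 - <<'E'
from h import *
t=camera("top");s=camera("side")
crop(t,60,90,380,290,2.5,"t1.png"); crop(s,200,100,440,310,2.8,"s1.png")
E
```

```text
(no output)
```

View pics/t1.png

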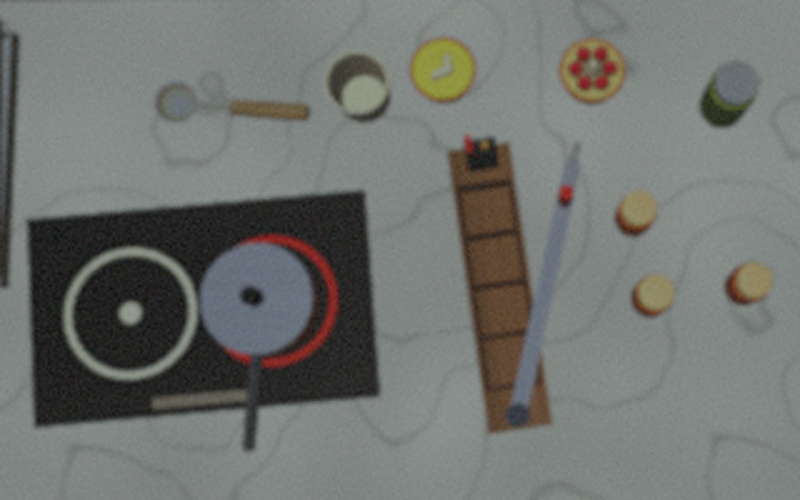

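View pics/s1.png

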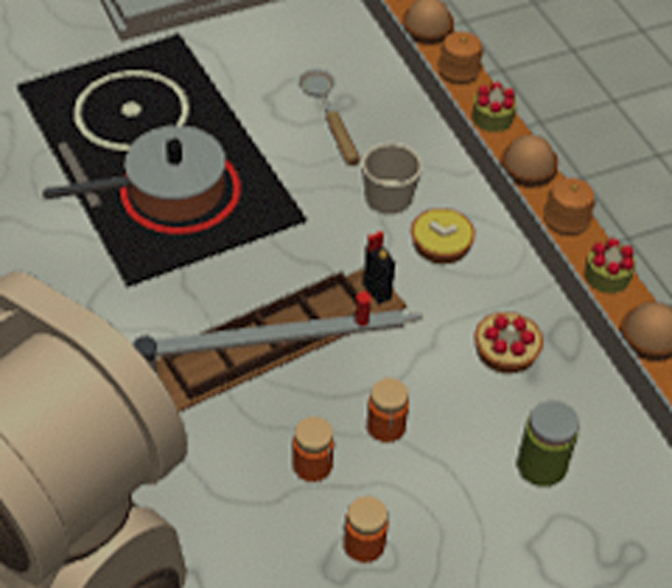

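```bash
cat >> h.py <<'E'
def blobs(c,lo,hi,amin=8,roi=None):
    hsv=cv2.cvtColor(cv2.GaussianBlur(c["img"],(3,3),0),cv2.COLOR_RGB2HSV)
    m=cv2.inRange(hsv,np.array(lo),np.array(hi))
    if lo[0]<0: m|=cv2.inRange(hsv,np.array([180+lo[0],lo[1],lo[2]]),np.array([180,hi[1],hi[2]]))
    if roi: z=np.zeros_like(m); x0,y0,x1,y1=roi; z[y0:y1,x0:x1]=m[y0:y1,x0:x1]; m=z
    n,l,st,ce=cv2.connectedComponentsWithStats(m)
    return [(np.round(ce[i],1),st[i,4],st[i,:4]) for i in range(1,n) if st[i,4]>=amin]
E
python3 - <<'E'
from h import *
t=camera("top");s=camera("side")
hs=lambda c:cv2.cvtColor(c["img"],cv2.COLOR_RGB2HSV)
H=hs(t)
for p in [(315,172),(322,207),(319,178),(361,201),(286,168),(160,208),(112,215),(267,255),(255,200)]: print("top",p,H[p[1],p[0]])
H=hs(s)
for p in [(312,254),(312,266),(262,155),(246,139),(330,211),(252,224)]: print("side",p,H[p[1],p[0]])
print("lid top");[print(b) for b in blobs(t,(12,70,110),(28,180,255),20,(290,140,420,260))]
print("lid side");[print(b) for b in blobs(s,(12,70,110),(22,150,255),20,(280,220,400,320))]
print("peg");[print(b) for b in blobs(t,(-8,130,60),(8,255,255),5,(275,150,300,190))];[print(b) for b in blobs(s,(-8,130,60),(8,255,255),5,(310,180,345,230))]
print("dots");[print(b) for b in blobs(t,(0,0,110),(180,80,255),8,(95,200,130,230))];[print(b) for b in blobs(s,(0,0,120),(180,80,255),8,(236,130,258,148))]
print("knob");[print(b) for b in blobs(t,(0,0,0),(180,255,60),8,(145,195,180,225))];[print(b) for b in blobs(s,(0,0,0),(180,255,60),8,(252,145,275,163))]
E
```

```text
top (315, 172) [ 26  78 143]
top (322, 207) [ 25  80 144]
top (319, 178) [ 21  99 132]
top (361, 201) [ 24  82 147]
top (286, 168) [178 183 139]
top (160, 208) [120   6  41]
top (112, 215) [ 48  22 152]
top (267, 255) [114  54  66]
top (255, 200) [ 14 110  97]
side (312, 254) [ 18 111 173]
side (312, 266) [  9 213  92]
side (262, 155) [160  45  17]
side (246, 139) [ 32  45 185]
side (330, 211) [  0 203  89]
side (252, 224) [100  12  62]
lid top
(array([314.6, 174. ]), np.int32(156), array([307, 167,  15,  14], dtype=int32))
(array([360.3, 202.2]), np.int32(162), array([354, 196,  14,  15], dtype=int32))
(array([321.3, 207.3]), np.int32(159), array([314, 201,  15,  15], dtype=int32))
lid side
(array([381.9, 224.9]), np.int32(116), array([369, 220,  25,  10], dtype=int32))
(array([287.4, 225.7]), np.int32(32), array([282, 224,  13,   5], dtype=int32))
(array([338.6, 240.5]), np.int32(125), array([331, 235,  15,  12], dtype=int32))
(array([311.6, 254.6]), np.int32(135), array([304, 249,  16,  12], dtype=int32))
(array([330.8, 283.4]), np.int32(149), array([323, 277,  16,  13], dtype=int32))
peg
(array([285.7, 167.4]), np.int32(19), array([284, 165,   4,   6], dtype=int32))
(array([333.8, 185.5]), np.int32(24), array([332, 183,   5,   6], dtype=int32))
(array([329.2, 208.8]), np.int32(60), array([327, 203,   6,  13], dtype=int32))
dots
(array([111.6, 214.6]), np.int32(50), array([108, 211,   8,   8], dtype=int32))
(array([246.5, 138.5]), np.int32(20), array([244, 137,   6,   4], dtype=int32))
knob
(array([160.4, 208.2]), np.int32(36), array([157, 206,   8,   6], dtype=int32))
(array([272.6, 145.5]), np.int32(8), array([270, 145,   5,   3], dtype=int32))
(array([261.9, 153.9]), np.int32(38), array([260, 150,   5,   9], dtype=int32))
```

```bash
cat >> h.py <<'E'
def ringfit(c,lo,hi,roi,z):
    hsv=cv2.cvtColor(c["img"],cv2.COLOR_RGB2HSV); m=cv2.inRange(hsv,np.array(lo),np.array(hi)); x0,y0,x1,y1=roi
    v,u=np.nonzero(m[y0:y1,x0:x1]); P=np.array([onz(c,a+x0,b+y0,z)[:2] for a,b in zip(u,v)])
    return P
E
python3 - <<'E'
from h import *
t=camera("top");s=camera("side")
for a,b in [((314.6,174),(338.6,240.5)),((321.3,207.3),(311.6,254.6)),((360.3,202.2),(330.8,283.4))]:
    print("jar tri",tri(t,a,s,b),"top",onz(t,*a,.066),"side",onz(s,*b,.066))
print("dot",tri(t,(111.6,214.6),s,(246.5,138.5)),onz(t,111.6,214.6,.008),onz(s,246.5,138.5,.008))
print("knob",tri(t,(160.4,208.2),s,(261.9,153.9)),onz(t,160.4,208.2,.08),onz(s,261.9,153.9,.068))
print("peg",tri(t,(285.7,167.4),s,(329.2,208.8)),onz(t,285.7,167.4,.115),onz(s,329.2,208.8,.11))
print("hinge",onz(t,267,255.8,.088), onz(s,252,224,.088))
# hob corners top
for k in [(72,178),(206,167),(212,248),(75,260)]: print("hob",onz(t,*k,.008))
for k in [(207,131),(264,113),(309,187),(247,201)]: print("hobside",onz(s,*k,.008))
# carrier corners
for k in [(240,150.5),(264,148),(280.5,259.5),(256,263)]: print("carr",onz(t,*k,.006))
# catch
print("catch",onz(t,253,152,.074))
E
```

```text
jar tri (array([ 0.62143448, -0.16950214,  0.05904564]), np.float64(0.002121384994090154)) top [ 0.61890757 -0.16844132  0.066     ] side [ 0.62000765 -0.17385652  0.066     ]
jar tri (array([ 0.52797093, -0.1854401 ,  0.05829817]), np.float64(0.0012003062890471134)) top [ 0.5264267  -0.18427615  0.066     ] side [ 0.52638584 -0.19016003  0.066     ]
jar tri (array([ 0.5405917 , -0.29341787,  0.05721819]), np.float64(0.0007583433064011169)) top [ 0.53902672 -0.29127262  0.066     ] side [ 0.53839048 -0.29796308  0.066     ]
dot (array([0.52091207, 0.40746883, 0.00657428]), np.float64(0.00019176650940850665)) [0.52065854 0.40691973 0.008     ] [0.52062581 0.40594669 0.008     ]
knob (array([0.52992307, 0.25255845, 0.06582973]), np.float64(0.00017268038949229219)) [0.52803932 0.24865167 0.08      ] [0.52938488 0.25042702 0.068     ]
peg (array([ 0.62686526, -0.08707831,  0.11268017]), np.float64(0.0016550273141052805)) [ 0.62716713 -0.08714442  0.115     ] [ 0.62703049 -0.08512818  0.11      ]
hinge [ 0.39728063 -0.03493288  0.088     ] [ 0.39788782 -0.03682181  0.088     ]
hob [0.62815111 0.52371306 0.008     ]
hob [0.6556862  0.13904357 0.008     ]
hob [0.42170478 0.12098405 0.008     ]
hob [0.39366187 0.50528831 0.008     ]
hobside [0.39621621 0.50014253 0.008     ]
hobside [0.62857151 0.51685048 0.008     ]
hobside [0.64182544 0.10009371 0.008     ]
hobside [0.42758694 0.1196445  0.008     ]
carr [0.70403612 0.04055798 0.006     ]
carr [ 0.7106902  -0.02955044  0.006     ]
carr [ 0.38652222 -0.07241866  0.006     ]
carr [ 0.37772401 -0.0030041   0.006     ]
catch [ 6.80696744e-01 -4.66613078e-05  7.40000000e-02]
```

```bash
cat >> h.py <<'E'
from scipy.spatial.transform import Rotation as Ro
def go(x,y,z,yaw=None):
    o=get_obs(); R=Ro.from_euler('xyz',o["tcp_rot"],degrees=True)
    d=R.inv().apply(np.array([x,y,z])-o["ee_pos"])
    tgt=Ro.from_euler('xyz',[-90,0,o["tcp_rot"][2] if yaw is None else yaw],degrees=True)
    print("t",round(o["time"],2),"pos",o["ee_pos"].round(4),"rot",o["tcp_rot"].round(2),"q",o["q"].round(1),"open",round(float(o["opening"]),4),"F",o["wrist_force"].round(1))
    print("TURN",(R.inv()*tgt).as_rotvec(degrees=True).round(2),"SHIFT",d.round(4))
E
python3 -c "
from h import *
go(.529,.251,.231)"
```

```text
t 0.4 pos [ 0.2277 -0.5006  0.2311] rot [-9.000e+01  2.000e-02 -6.554e+01] q [-65.5   5.   10.1  95.1   0.   90. ] open 0.0858 F [-0.4  0.6 -0.3]
TURN [-0.   -0.   -0.02] SHIFT [-5.594e-01  3.000e-04  5.854e-01]
```

play_rows([
  [[0,0,0],[-0.025,0,0.026],100],
  [[0,0,0],[-0.055,0,0.058],100],
  [[0,0,0],[-0.087,0,0.091],100],
  [[0,0,0],[-0.119,0,0.125],100],
  [[0,0,0],[-0.15,0,0.157],100],
], grip_force=30)

```text
time: 0.9
ee_pos: [0.3087, -0.2974, 0.2314]
tcp_rot: [-90.0, -0.0, -65.6]
wrist_force: [0.7, -0.7, 0.5]
opening: 0.0854
```

```bash
python3 -c "
from h import *
go(.529,.251,.231,-20)"
```

```text
t 0.9 pos [ 0.3087 -0.2974  0.2314] rot [-8.998e+01 -2.000e-02 -6.557e+01] q [-43.9 -11.5  -5.6  95.8   0.  111.6] open 0.0854 F [ 0.7 -0.7  0.5]
TURN [-1.000e-02 -4.557e+01  3.000e-02] SHIFT [-4.083e-01  3.000e-04  4.273e-01]
```

play_rows([
  [[0,-6,0],[-0.033,0,0.035],100],
  [[0,-13,0],[-0.066,0,0.07],100],
  [[0,-20,0],[-0.1,0,0.105],100],
  [[0,-27,0],[-0.133,0,0.14],100],
  [[0,-34,0],[-0.166,0,0.175],100],
])

```text
time: 1.4
ee_pos: [0.3994, -0.0736, 0.2316]
tcp_rot: [-90.0, -0.1, -31.3]
wrist_force: [1.2, -0.4, 0.1]
opening: 0.0853
```

```bash
python3 -c "
from h import *
go(.529,.251,.20,-20)"
```

```text
t 1.4 pos [ 0.3994 -0.0736  0.2316] rot [-8.998e+01 -6.000e-02 -3.126e+01] q [-10.4 -14.6  -8.1  96.4  -0.  110.8] open 0.0853 F [ 1.2 -0.4  0.1]
TURN [-1.000e-02 -1.126e+01  7.000e-02] SHIFT [-0.0577  0.0317  0.3448]
```

play_rows([
  [[0,-3,0],[-0.007,0.004,0.04],60],
  [[0,-5,0],[-0.014,0.008,0.08],60],
  [[0,-7,0],[-0.02,0.011,0.12],60],
  [[0,-9,0],[-0.027,0.015,0.16],60],
  [[0,-11,0],[-0.033,0.019,0.2],60],
])

```text
time: 1.9
ee_pos: [0.4759, 0.114, 0.2123]
tcp_rot: [-90.0, -0.0, -20.4]
wrist_force: [0.6, 0.0, 0.0]
opening: 0.0515
```

```bash
python3 -c "
from h import *
go(.529,.251,.12,-20)"
```

```text
t 1.9 pos [0.4759 0.114  0.2123] rot [-8.998e+01 -3.000e-02 -2.044e+01] q [ 13.5  -3.7  -0.8  92.9  -0.  123.9] open 0.0515 F [0.6 0.  0. ]
TURN [-0.01 -0.44  0.03] SHIFT [0.0018 0.0924 0.1469]
```

play_rows([
  [[0,0,0],[0.001,0.02,0.04],60],
  [[0,0,0],[0.002,0.04,0.08],60],
  [[0,0,0],[0.002,0.06,0.115],60],
  [[0,0,0],[0.002,0.078,0.14],60],
  [[0,0,0],[0.002,0.09,0.145],60],
])

```text
time: 2.4
ee_pos: [0.5283, 0.2493, 0.1201]
tcp_rot: [-90.1, 0.1, -20.4]
wrist_force: [0.1, -0.3, -0.7]
opening: 0.0514
```

```bash
python3 - <<'E'
from h import *
t=camera("top");s=camera("side")
go(.529,.251,.06,-20)
crop(t,60,90,460,390,2,"t2.png"); crop(s,100,90,440,390,2,"s2.png")
E
```

```text
t 2.5 pos [0.5274 0.2473 0.1201] rot [-90.15   0.14 -20.48] q [ 25.1   8.9   2.   83.4  -0.  135.6] open 0.0512 F [-0.9 -0.7 -0. ]
TURN [ 0.15 -0.48 -0.14] SHIFT [0.0003 0.0601 0.0042]
```

View pics/t2.png

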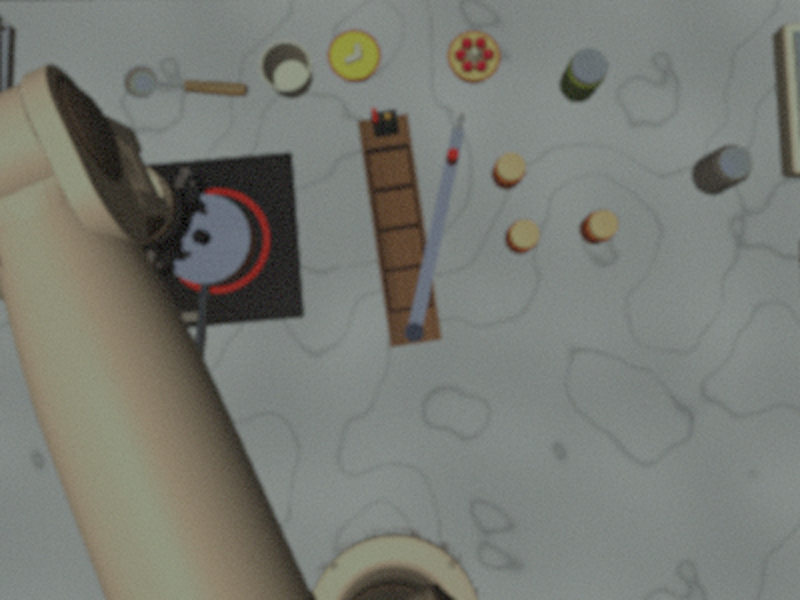

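View pics/s2.png

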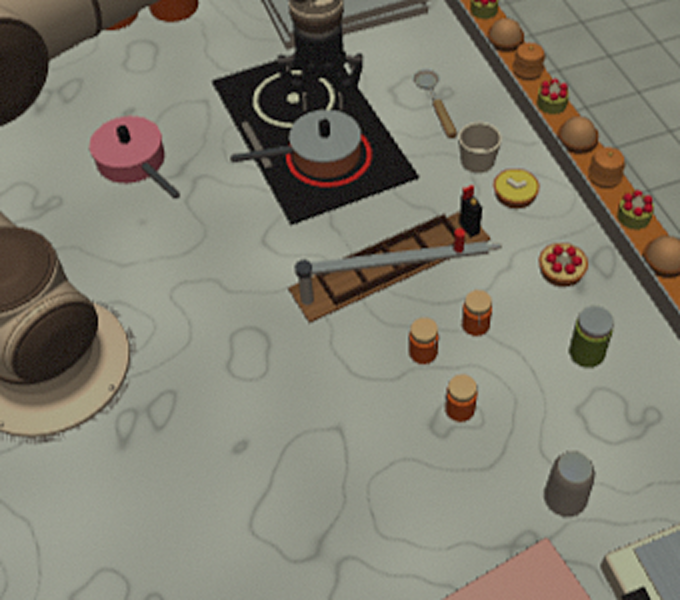

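play_rows([
  [[0,0,0],[0,0.015,0.002],60],
  [[0,0,0],[0,0.03,0.002],60],
  [[0,0,0],[0,0.042,0.002],60],
  [[0,0,0],[0,0.048,0.002],60],
  [[0,0,0],[0,0.048,0.002],60],
])

```text
time: 3.0
ee_pos: [0.5285, 0.2485, 0.0732]
tcp_rot: [-90.1, 0.1, -20.6]
wrist_force: [0.2, -0.4, 0.2]
opening: 0.0512
```

```bash
python3 - <<'E'
from h import *
t=camera("top");s=camera("side")
go(.529,.251,.06,-20)
crop(t,90,150,230,290,4,"t3.png"); crop(s,200,90,340,210,5,"s3.png")
E
```

```text
t 3.1 pos [0.5292 0.249  0.0746] rot [-8.999e+01 -1.000e-02 -2.056e+01] q [ 25.2   9.5  -2.3  78.2   0.  135.8] open 0.051 F [ 0.4 -0.4 -0.2]
TURN [-0.01 -0.56  0.01] SHIFT [-0.0009  0.0146  0.0018]
```

View pics/t3.png

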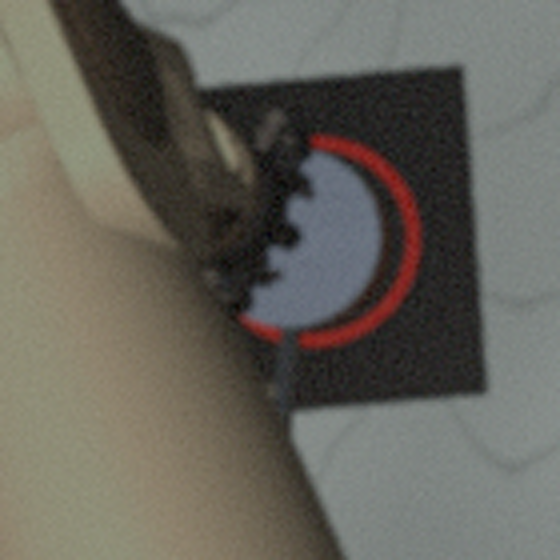

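View pics/s3.png

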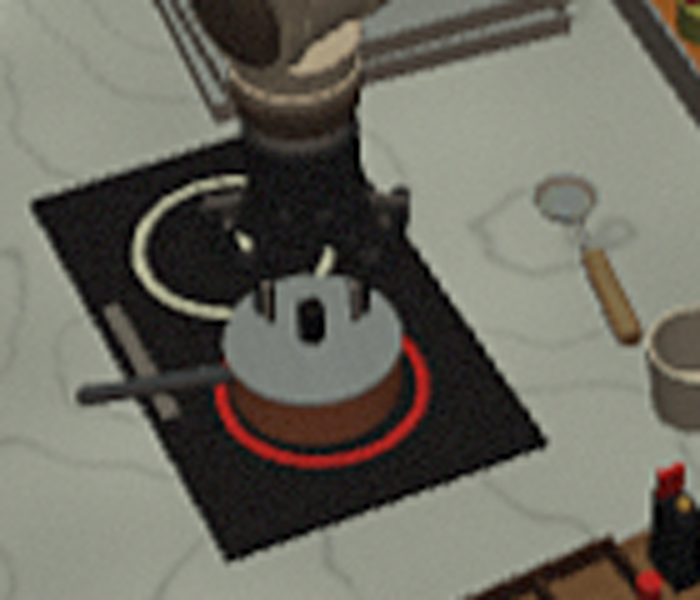

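play_rows([
  [[0,0,0],[0,0.006,0.002],60],
  [[0,0,0],[0,0.012,0.002],60],
  [[0,0,0],[0,0.012,0.002],0],
  [[0,0,0],[0,0.012,0.002],0],
  [[0,0,0],[0,0.012,0.002],0],
], grip_force=30)

```text
time: 3.6
ee_pos: [0.5295, 0.2511, 0.0623]
tcp_rot: [-90.0, 0.0, -20.5]
wrist_force: [-1.4, 0.7, -0.3]
opening: 0.019
```

play_rows([
  [[0,0,0],[0,0,0],0],
  [[0,0,0],[0,0,0],0],
  [[0,0,0],[0,0,0],0],
  [[0,0,0],[0,0,0],0],
  [[0,0,0],[0,0,0],0],
])

```text
time: 4.1
ee_pos: [0.5296, 0.251, 0.0623]
tcp_rot: [-90.0, 0.0, -20.5]
wrist_force: [-4.2, 1.9, -0.5]
opening: 0.0185
```

```bash
python3 - <<'E'
from h import *
s=camera("side")
go(.5207,.4067,.0615,-20)
crop(s,200,90,340,210,5,"s4.png")
E
```

```text
t 4.15 pos [0.5296 0.251  0.0623] rot [-9.000e+01  2.000e-02 -2.054e+01] q [ 25.4  10.   -3.1  76.9   0.  135.9] open 0.0186 F [-3.6  1.   0.8]
TURN [ 0.   -0.54 -0.02] SHIFT [-0.0629  0.0008  0.1427]
```

View pics/s4.png

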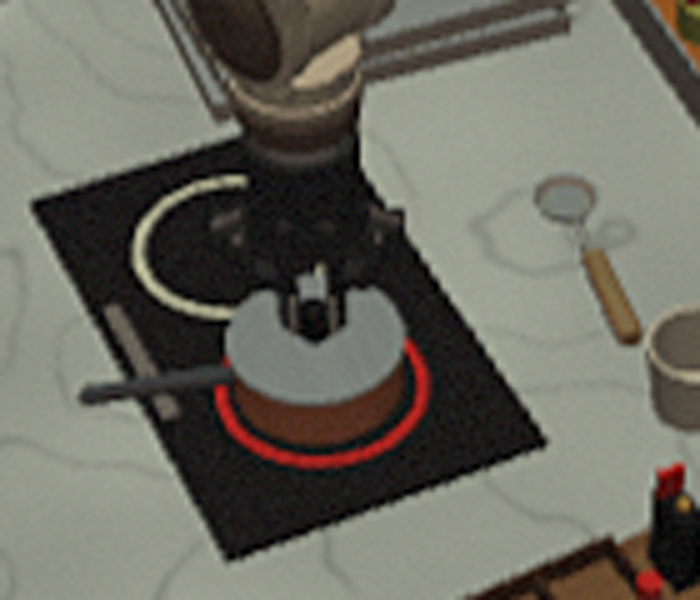

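play_rows([
  [[0,0,0],[-0.003,0,0.007],0],
  [[0,0,0],[-0.009,0,0.02],0],
  [[0,0,0],[-0.016,0,0.036],0],
  [[0,0,0],[-0.023,0,0.053],0],
  [[0,0,0],[-0.031,0,0.071],0],
])

```text
time: 4.65
ee_pos: [0.5257, 0.3299, 0.0623]
tcp_rot: [-90.0, -0.0, -20.5]
wrist_force: [0.8, -5.0, 0.4]
opening: 0.0185
```

```bash
python3 - <<'E'
from h import *
go(.5207,.4067,.0623)
E
```

```text
t 4.65 pos [0.5257 0.3299 0.0623] rot [-9.000e+01 -3.000e-02 -2.055e+01] q [ 32.1  14.6   2.3  77.7  -0.  142.7] open 0.0185 F [ 0.8 -5.   0.4]
TURN [ 0.   -0.    0.03] SHIFT [-0.0317  0.      0.0702]
```

play_rows([
  [[0,0,0],[-0.008,0,0.018],0],
  [[0,0,0],[-0.016,0,0.036],0],
  [[0,0,0],[-0.024,0,0.053],0],
  [[0,0,0],[-0.029,0,0.065],0],
  [[0,0,0],[-0.032,0,0.071],0],
])

```text
time: 5.15
ee_pos: [0.5205, 0.4075, 0.0623]
tcp_rot: [-90.0, -0.0, -20.5]
wrist_force: [0.3, -5.1, 3.0]
opening: 0.0189
```

```bash
python3 - <<'E'
from h import *
s=camera("side");t=camera("top")
go(.5207,.4067,.0623)
crop(s,180,70,320,190,5,"s5.png");crop(t,30,150,170,290,4,"t5.png")
E
```

```text
t 5.25 pos [0.5205 0.4078 0.0623] rot [-8.989e+01  5.000e-02 -2.047e+01] q [3.800e+01 2.010e+01 9.200e+00 7.900e+01 1.000e-01 1.485e+02] open 0.0192 F [-0.8  4.1  0.1]
TURN [-0.11 -0.   -0.05] SHIFT [ 0.0006  0.     -0.001 ]
```

View pics/s5.png

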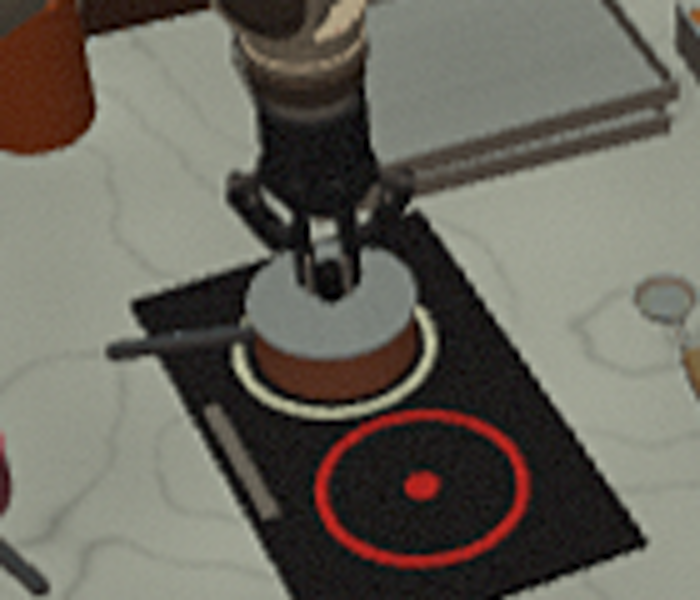

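The pan sits inside the white ring, knob at crop (328,270). Release and rise.

play_rows([
  [[0,0,0],[0,0,0],0],
  [[0,0,0],[0,0,0],60],
  [[0,0,0],[0,0,0],60],
  [[0,0,0],[0,0,0],60],
  [[0,0,0],[0,0,0],60],
])

```text
time: 5.75
ee_pos: [0.5207, 0.4057, 0.0624]
tcp_rot: [-90.0, -0.0, -20.6]
wrist_force: [-0.6, -0.5, -0.3]
opening: 0.0513
```

play_rows([
  [[0,0,0],[0,-0.015,0],60],
  [[0,0,0],[0,-0.04,0],60],
  [[0,0,0],[0,-0.07,0],60],
  [[0,0,0],[0,-0.11,0],60],
  [[0,0,0],[0,-0.14,0],60],
])

```text
time: 6.25
ee_pos: [0.5207, 0.406, 0.2062]
tcp_rot: [-89.9, -0.1, -20.5]
wrist_force: [0.6, -0.3, 0.5]
opening: 0.0512
```

```bash
python3 - <<'E'
from h import *
s=camera("side")
go(.62,.04,.2,-10)
b=blobs(s,(0,0,0),(180,255,60),8,(228,105,262,138));print(b)
crop(s,180,70,320,190,5,"s6.png")
E
```

```text
t 6.3 pos [0.5215 0.4066 0.2114] rot [-89.57  -0.26 -20.55] q [ 37.9  20.1  25.7  95.1  -0.  148.5] open 0.0509 F [-0.4 -1.2  3.9]
TURN [ -0.4  -10.55   0.3 ] SHIFT [ 0.2209  0.0101 -0.3088]
[(array([257.2, 117.1]), np.int32(58), array([249, 113,  13,  10], dtype=int32)), (array([229., 126.]), np.int32(20), array([228, 123,   5,  10], dtype=int32)), (array([245.8, 125.9]), np.int32(35), array([244, 122,   5,   9], dtype=int32))]
```

View pics/s6.png

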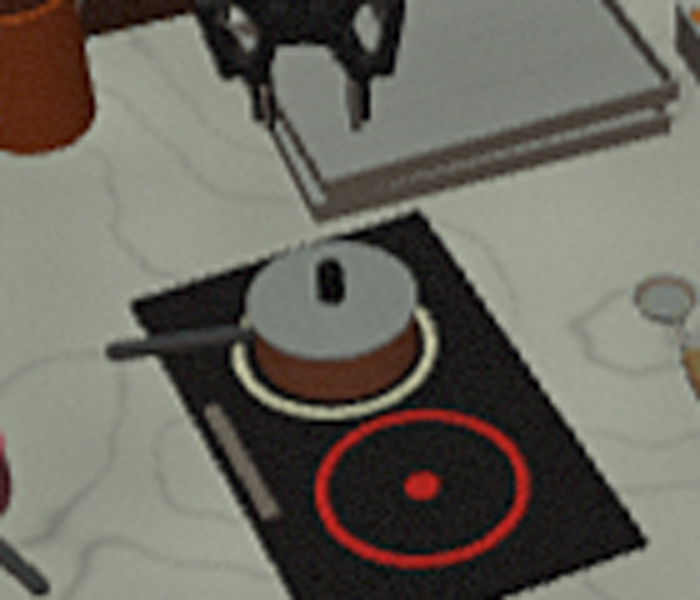

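```bash
python3 - <<'E'
from h import *
go(.627,-.0865,.2,78)
E
```

```text
t 6.3 pos [0.5215 0.4066 0.2114] rot [-89.57  -0.26 -20.55] q [ 37.9  20.1  25.7  95.1  -0.  148.5] open 0.0509 F [-0.4 -1.2  3.9]
TURN [-9.000e-02 -9.855e+01  5.600e-01] SHIFT [ 0.2719  0.0095 -0.4248]
```

play_rows([
  [[0,-6,0],[0.015,0,-0.024],60],
  [[0,-14,0],[0.036,0,-0.058],60],
  [[0,-22,0],[0.058,0,-0.093],60],
  [[0,-30,0],[0.081,0,-0.128],60],
  [[0,-38,0],[0.104,0,-0.163],60],
])

```text
time: 6.8
ee_pos: [0.5609, 0.2153, 0.2034]
tcp_rot: [-90.0, -0.1, 17.8]
wrist_force: [0.8, -0.0, 0.1]
opening: 0.0512
```

```bash
python3 - <<'E'
from h import *
go(.627,-.0865,.2,78)
E
```

```text
t 6.8 pos [0.5609 0.2153 0.2034] rot [-9.00e+01 -7.00e-02  1.78e+01] q [21.  11.5 14.3 92.7 -0.  93.2] open 0.0512 F [ 0.8 -0.   0.1]
TURN [ 3.00e-02 -6.02e+01  6.00e-02] SHIFT [-0.0293  0.0034 -0.3076]
```

play_rows([
  [[0,-8,0],[-0.004,0,-0.038],60],
  [[0,-16,0],[-0.008,0,-0.076],60],
  [[0,-24,0],[-0.012,0,-0.114],60],
  [[0,-32,0],[-0.016,0,-0.152],60],
  [[0,-40,0],[-0.02,0,-0.19],60],
])

```text
time: 7.3
ee_pos: [0.5988, 0.028, 0.2035]
tcp_rot: [-90.1, -0.0, 57.8]
wrist_force: [0.5, -0.4, -0.0]
opening: 0.0514
```

```bash
python3 - <<'E'
from h import *
go(.627,-.0865,.18,78)
E
```

```text
t 7.3 pos [0.5988 0.028  0.2035] rot [-9.006e+01 -4.000e-02  5.778e+01] q [ 2.7 11.3 14.1 92.7 -0.  34.9] open 0.0514 F [ 0.5 -0.4 -0. ]
TURN [  0.06 -20.22   0.03] SHIFT [-0.0818  0.0235 -0.0849]
```

play_rows([
  [[0,-6,0],[-0.025,0.004,-0.026],60],
  [[0,-13,0],[-0.05,0.01,-0.052],60],
  [[0,-19,0],[-0.072,0.016,-0.075],60],
  [[0,-20,0],[-0.082,0.02,-0.085],60],
  [[0,-20,0],[-0.082,0.02,-0.085],60],
])

```text
time: 7.8
ee_pos: [0.6261, -0.0872, 0.1822]
tcp_rot: [-90.0, 0.0, 77.3]
wrist_force: [0.7, 0.2, 0.6]
opening: 0.0512
```

```bash
python3 - <<'E'
from h import *
s=camera("side");t=camera("top")
go(.627,-.0865,.098,78)
crop(s,270,130,390,250,5,"s7.png")
crop(t,230,120,350,240,5,"t7.png")
E
```

```text
t 7.9 pos [ 0.6262 -0.0852  0.1829] rot [-9.002e+01 -1.000e-02  7.738e+01] q [-7.8 15.7 17.  91.3  0.   4.9] open 0.0513 F [-0.3  0.1  0. ]
TURN [ 0.02 -0.62  0.01] SHIFT [-0.0011  0.0849 -0.0011]
```

View pics/s7.png

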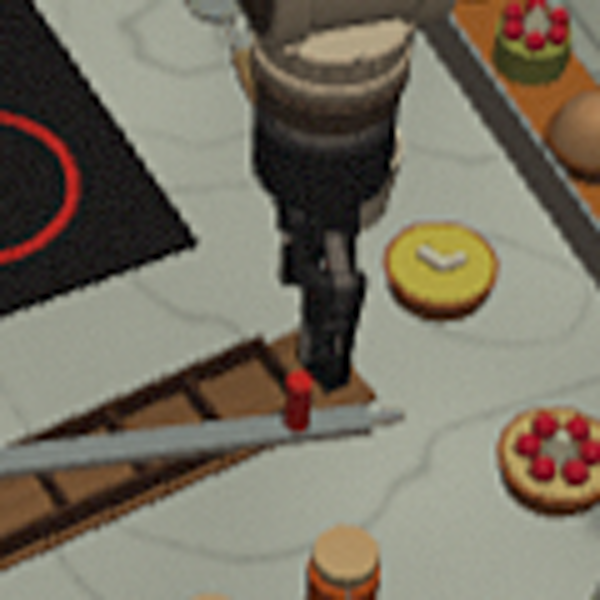

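View pics/t7.png

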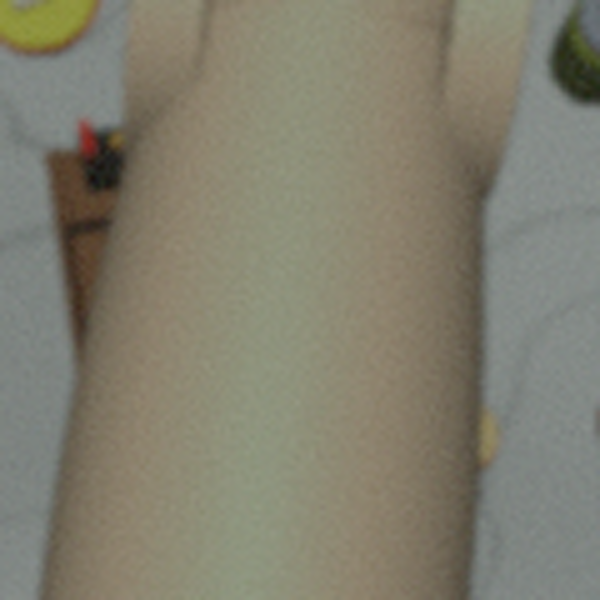

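play_rows([
  [[0,0,0],[-0.001,0.02,0],60],
  [[0,0,0],[-0.001,0.042,0],60],
  [[0,0,0],[-0.001,0.062,0],60],
  [[0,0,0],[-0.001,0.078,0],60],
  [[0,0,0],[-0.001,0.083,0],60],
])

```text
time: 8.4
ee_pos: [0.6253, -0.0849, 0.0982]
tcp_rot: [-89.9, -0.0, 77.5]
wrist_force: [-0.9, 0.2, 0.1]
opening: 0.051
```

```bash
python3 - <<'E'
from h import *
s=camera("side")
go(.627,-.0865,.098,78)
crop(s,270,130,390,250,5,"s8.png")
# arc in tool axes of yaw 78: th0=-12.3
H=np.array([.3975,-.036]); R=Ro.from_euler('xyz',get_obs()["tcp_rot"],degrees=True); th0=-12.3
p0=H+.235*np.array([np.cos(np.radians(th0)),np.sin(np.radians(th0))])
for k in range(0,85,5):
    a=np.radians(th0-k); p=H+.235*np.array([np.cos(a),np.sin(a)])
    d=R.inv().apply(np.r_[p-p0,0]); print(k,d.round(4))
E
```

```text
t 8.45 pos [ 0.6254 -0.085   0.0983] rot [-89.91   0.    77.5 ] q [-7.7 15.6  7.6 82.   0.   4.8] open 0.0508 F [-0.4 -0.1 -0.5]
TURN [-0.09 -0.5  -0.  ] SHIFT [-0.0011  0.0003 -0.0019]
0 [0. 0. 0.]
5 [-0.0205  0.      0.0008]
10 [-0.0408  0.      0.0034]
15 [-0.0608  0.      0.0078]
20 [-0.0804  0.      0.0139]
25 [-0.0994  0.      0.0217]
30 [-1.176e-01  1.000e-04  3.110e-02]
35 [-1.349e-01  1.000e-04  4.200e-02]
40 [-1.512e-01  1.000e-04  5.450e-02]
45 [-1.664e-01  1.000e-04  6.830e-02]
50 [-1.803e-01  1.000e-04  8.330e-02]
55 [-0.1928  0.0002  0.0995]
60 [-2.039e-01  2.000e-04  1.168e-01]
65 [-2.134e-01  2.000e-04  1.350e-01]
70 [-0.2214  0.0003  0.1539]
75 [-0.2276  0.0003  0.1734]
80 [-0.2321  0.0003  0.1934]
```

View pics/s8.png

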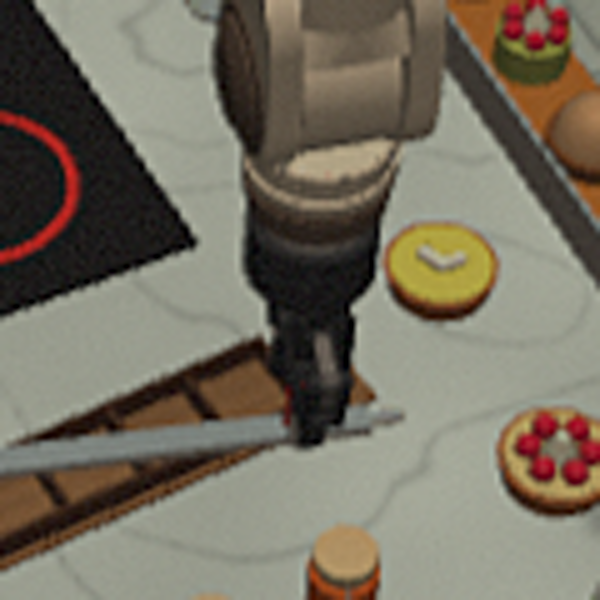

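play_rows([
  [[0,3,0],[-0.012,0,0],60],
  [[0,7,0],[-0.029,0,0.002],60],
  [[0,12,0],[-0.049,0,0.005],60],
  [[0,18,0],[-0.073,0,0.011],60],
  [[0,25,0],[-0.099,0,0.022],60],
])

```text
time: 8.95
ee_pos: [0.5837, -0.1781, 0.1009]
tcp_rot: [-90.1, -0.1, 52.3]
wrist_force: [-0.4, 0.1, -0.8]
opening: 0.0511
```

```bash
cat > arc.py <<'E'
from h import *
import sys
s=camera("side"); crop(s,*map(int,sys.argv[1:5]),5,sys.argv[5])
H=np.array([.3975,-.036]); o=get_obs();R=Ro.from_euler('xyz',o["tcp_rot"],degrees=True)
v=o["ee_pos"][:2]-H; th0=np.degrees(np.arctan2(v[1],v[0])); print("th",th0,"r",np.hypot(*v),"yaw",o["tcp_rot"],"z",o["ee_pos"][2],"F",o["wrist_force"].round(1),"q6",o["q"][5],"t",o["time"])
sg=int(sys.argv[6])
for k in range(0,46,5):
    a=np.radians(th0+sg*k); p=H+.235*np.array([np.cos(a),np.sin(a)])
    d=R.inv().apply(np.r_[p-o["ee_pos"][:2],0]); print(k,d.round(4))
E
python3 arc.py 270 150 390 270 s9.png -1
```

```text
th -38.28688165944991 r 0.23426967381190336 yaw [-9.01023617e+01  4.12374383e-02  5.16732583e+01] z 0.10108714664706991 F [ 1.  -3.7  0.2] q6 21.055331609633225 t 9.0
0 [ 0.      0.     -0.0007]
5 [-0.0205  0.      0.0001]
10 [-0.0408  0.      0.0028]
15 [-0.0608  0.      0.0072]
20 [-0.0804  0.      0.0134]
25 [-0.0993  0.      0.0212]
30 [-0.1175  0.      0.0307]
35 [-0.1348  0.      0.0417]
40 [-0.1511  0.      0.0541]
45 [-0.1662 -0.      0.068 ]
```

View pics/s9.png

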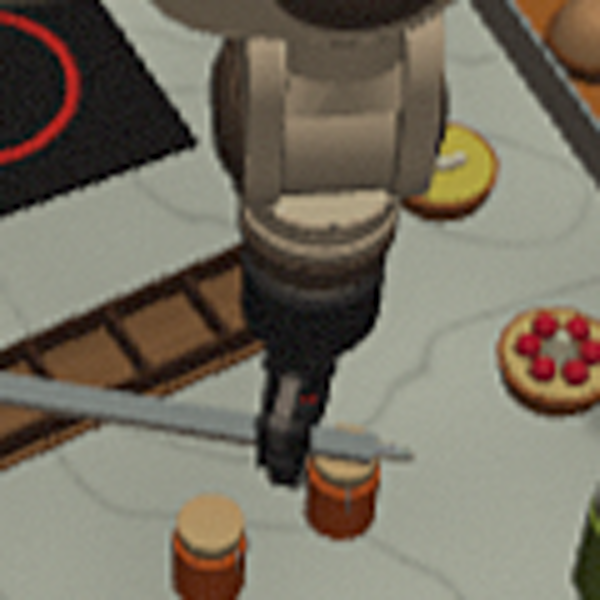

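play_rows([
  [[0,6,0],[-0.025,0,0.001],60],
  [[0,13,0],[-0.053,0,0.005],60],
  [[0,20,0],[-0.08,0,0.013],60],
  [[0,27,0],[-0.107,0,0.025],60],
  [[0,34,0],[-0.131,0,0.039],60],
])

```text
time: 9.5
ee_pos: [0.4721, -0.2585, 0.1008]
tcp_rot: [-90.1, -0.1, 18.2]
wrist_force: [0.2, -0.0, 0.6]
opening: 0.0513
```

```bash
python3 arc.py 220 180 340 300 s10.png -1
```

```text
th -72.24549448501445 r 0.23462625773304246 yaw [-9.00609625e+01  2.27920534e-02  1.76949206e+01] z 0.10100293959053383 F [ 1.1 -2.4  0.8] q6 43.38711540053554 t 9.55
0 [ 0.      0.     -0.0004]
5 [-0.0205  0.      0.0005]
10 [-0.0408  0.      0.0032]
15 [-0.0608  0.      0.0076]
20 [-0.0804  0.      0.0137]
25 [-0.0993  0.      0.0215]
30 [-0.1175  0.      0.031 ]
35 [-0.1348  0.      0.042 ]
40 [-0.1511  0.      0.0544]
45 [-0.1662 -0.      0.0683]
```

play_rows([
  [[0,4,0],[-0.016,0,0.001],60],
  [[0,8,0],[-0.033,0,0.002],60],
  [[0,12,0],[-0.049,0,0.005],60],
  [[0,16,0],[-0.065,0,0.009],60],
  [[0,16,0],[-0.063,0,0.009],60],
])

```text
time: 10.05
ee_pos: [0.4091, -0.2696, 0.1009]
tcp_rot: [-90.1, -0.1, 2.4]
wrist_force: [1.3, -0.8, -0.0]
opening: 0.0511
```

play_rows([
  [[0,0,0],[0.006,0,0],60],
  [[0,0,0],[0.006,-0.01,0],60],
  [[0,0,0],[0.006,-0.03,0],60],
  [[0,0,0],[0.006,-0.06,0],60],
  [[0,0,0],[0.006,-0.09,0],60],
])

```text
time: 10.55
ee_pos: [0.4163, -0.2689, 0.1909]
tcp_rot: [-90.0, 0.0, 2.6]
wrist_force: [0.2, -0.3, 0.1]
opening: 0.0512
```

```bash
python3 - <<'E'
from h import *
s=camera("side");t=camera("top")
go(.62,-.17,.2,97.55)
crop(s,200,150,400,310,4,"s11.png")
crop(t,210,120,410,280,4,"t11.png")
E
```

```text
t 10.65 pos [ 0.4177 -0.2699  0.1942] rot [-90.21  -0.3    2.56] q [-32.9  -3.2  -2.3  90.5   0.   54.6] open 0.0514 F [-0.6 -0.2 -0.7]
TURN [ 4.000e-01 -9.499e+01  5.000e-02] SHIFT [ 0.2066 -0.0051  0.0907]
```

View pics/s11.png

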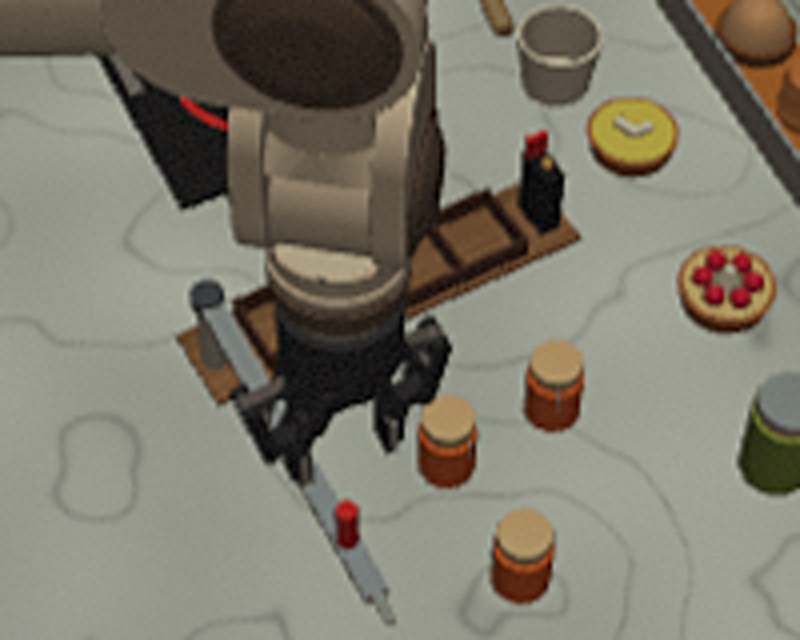

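View pics/t11.png

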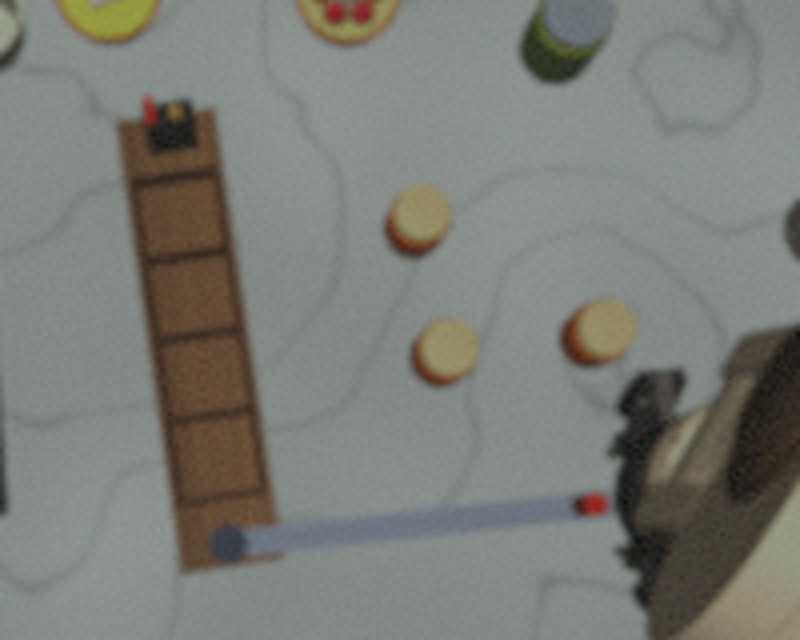

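```bash
python3 - <<'E'
from h import *
t=camera("top");s=camera("side")
a=np.radians(7.55);C=np.array([.5455,-.0162])
for i,x in enumerate([-.087,-.029,.029,.087]): print("pred bay",i+1,C+x*np.array([np.cos(a),np.sin(a)]))
for k in [(255.7,173.2),(258.5,193.2),(261,213.5),(263.5,234)]: print(onz(t,*k,.012))
# side crop bay4 centre approx (483,240)/4
print(onz(s,200+483/4,150+236/4,.012))
print("lids top");[print(b,onz(t,*b[0],.065)) for b in blobs(t,(12,70,110),(28,180,255),60,(290,140,420,260))]
E
```

```text
pred bay 1 [ 0.45925424 -0.02763105]
pred bay 2 [ 0.51675141 -0.02001035]
pred bay 3 [ 0.57424859 -0.01238965]
pred bay 4 [ 0.63174576 -0.00476895]
[ 0.6347549  -0.00480066  0.012     ]
[ 0.57627102 -0.0122757   0.012     ]
[ 0.51760338 -0.01880101  0.012     ]
[ 0.45904317 -0.02524467  0.012     ]
[ 0.63877254 -0.00527613  0.012     ]
lids top
(array([314.5, 174. ]), np.int32(155), array([307, 167,  15,  14], dtype=int32)) [ 0.61912162 -0.16828416  0.065     ]
(array([360.3, 202.3]), np.int32(165), array([353, 196,  15,  15], dtype=int32)) [ 0.53888666 -0.29149538  0.065     ]
(array([321.1, 207.5]), np.int32(161), array([314, 201,  15,  15], dtype=int32)) [ 0.52600858 -0.18384802  0.065     ]
```

play_rows([
  [[0,-7,0],[0.012,0,0.006],100],
  [[0,-15,0],[0.03,0,0.013],100],
  [[0,-23,0],[0.048,0,0.021],100],
  [[0,-31,0],[0.066,0,0.029],100],
  [[0,-39,0],[0.085,0,0.037],100],
])

```text
time: 11.25
ee_pos: [0.4996, -0.2279, 0.1881]
tcp_rot: [-89.9, 0.0, 41.8]
wrist_force: [0.8, -0.5, -0.4]
opening: 0.0853
```

```bash
python3 - <<'E'
from h import *
go(.62,-.17,.18,97.55)
E
```

```text
t 11.25 pos [ 0.4996 -0.2279  0.1881] rot [-8.990e+01  4.000e-02  4.183e+01] q [-24.5   4.3   4.5  90.4   0.   23.6] open 0.0853 F [ 0.8 -0.5 -0.4]
TURN [-1.100e-01 -5.572e+01  1.000e-02] SHIFT [ 0.1283  0.008  -0.0372]
```

play_rows([
  [[0,-8,0],[0.02,0.001,-0.006],100],
  [[0,-16,0],[0.04,0.003,-0.012],100],
  [[0,-24,0],[0.06,0.004,-0.018],100],
  [[0,-32,0],[0.08,0.005,-0.024],100],
  [[0,-40,0],[0.1,0.006,-0.029],100],
])

```text
time: 11.75
ee_pos: [0.5938, -0.1834, 0.1818]
tcp_rot: [-89.9, -0.0, 81.8]
wrist_force: [-0.1, -0.8, -1.0]
opening: 0.0854
```

```bash
python3 - <<'E'
from h import *
go(.62,-.17,.15,97.55)
E
```

```text
t 11.75 pos [ 0.5938 -0.1834  0.1818] rot [-8.988e+01 -2.000e-02  8.184e+01] q [-17.2  14.4  15.3  91.    0.   -9. ] open 0.0854 F [-0.1 -0.8 -1. ]
TURN [ -0.11 -15.71   0.04] SHIFT [ 0.0169  0.0318 -0.0241]
```

play_rows([
  [[0,-7,0],[0.008,0.01,-0.012],100],
  [[0,-14,0],[0.016,0.02,-0.022],100],
  [[0,-15.7,0],[0.017,0.03,-0.024],100],
  [[0,-15.7,0],[0.017,0.032,-0.024],100],
  [[0,-15.7,0],[0.017,0.032,-0.024],100],
])

```text
time: 12.25
ee_pos: [0.6187, -0.171, 0.1505]
tcp_rot: [-89.9, -0.0, 97.0]
wrist_force: [-0.2, 1.0, 0.6]
opening: 0.0851
```

```bash
python3 - <<'E'
from h import *
s=camera("side")
go(.62,-.17,.026,97.55)
crop(s,270,170,410,290,5,"s12.png")
E
```

```text
t 12.3 pos [ 0.6189 -0.1712  0.1513] rot [-89.97  -0.    97.01] q [-15.5  17.   15.1  88.1  -0.  -22.5] open 0.0856 F [-0.1  0.4  0.6]
TURN [-0.03 -0.54  0.  ] SHIFT [ 0.0011  0.1253 -0.0013]
```

View pics/s12.png

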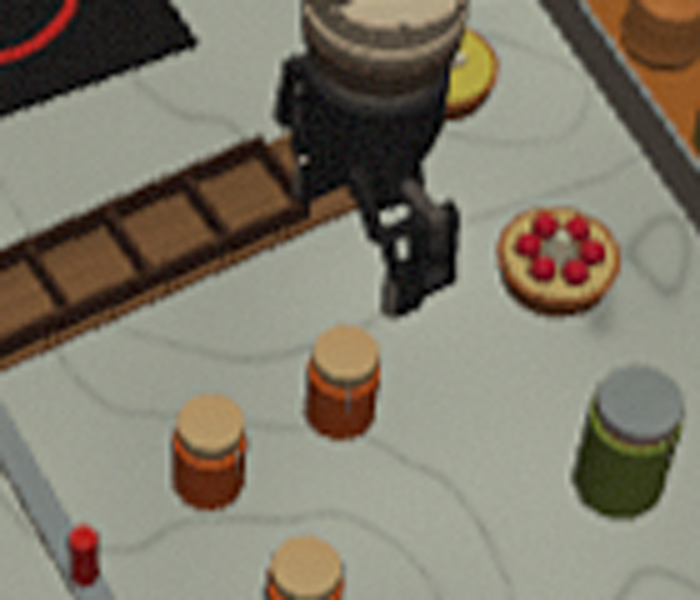

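play_rows([
  [[0,0,0],[0.001,0.03,-0.001],100],
  [[0,0,0],[0.001,0.065,-0.001],100],
  [[0,0,0],[0.001,0.098,-0.001],100],
  [[0,0,0],[0.001,0.118,-0.001],100],
  [[0,0,0],[0.001,0.127,-0.001],100],
])

```text
time: 12.8
ee_pos: [0.6191, -0.17, 0.0227]
tcp_rot: [-89.9, -0.0, 97.0]
wrist_force: [-0.2, 0.0, -0.1]
opening: 0.0855
```

```bash
python3 - <<'E'
from h import *
s=camera("side")
go(.62,-.17,.024,97.55)
crop(s,270,170,410,290,5,"s13.png")
E
```

```text
t 12.85 pos [ 0.6191 -0.17    0.0224] rot [-8.988e+01 -5.000e-02  9.706e+01] q [-15.3  18.6   2.8  74.3  -0.  -22.4] open 0.0855 F [ 0.1  0.5 -0.8]
TURN [-0.12 -0.49  0.05] SHIFT [-0.0001 -0.0016 -0.0009]
```

View pics/s13.png

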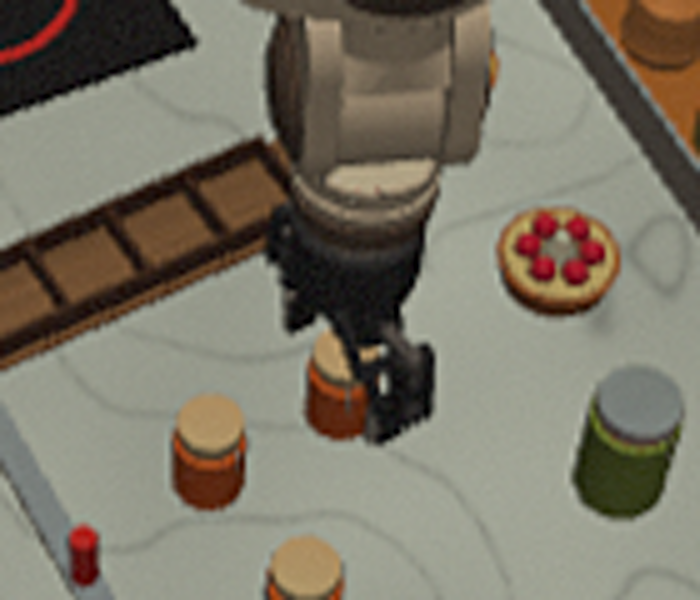

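```bash
python3 - <<'E'
from h import *
s=camera("side")
for p in [(.62,-.17,.066),(.625,-.213,.036),(.625,-.223,.036),(.62,-.17,0)]: print(p,(proj(s,p)-[270,170])*5)
E
```

```text
(0.62, -0.17, 0.066) [340.23215712 347.56269819]
(0.625, -0.213, 0.036) [375.15646435 429.41653047]
(0.625, -0.223, 0.036) [382.46183776 442.59093797]
(0.62, -0.17, 0) [332.92542954 409.99770593]
```

play_rows([
  [[0,0,0],[0,0,0],30],
  [[0,0,0],[0,0,0],30],
  [[0,0,0],[0,0,0],30],
  [[0,0,0],[0,0,0],30],
  [[0,0,0],[0,0,0],30],
], grip_force=30)

```text
time: 13.4
ee_pos: [0.621, -0.1701, 0.0258]
tcp_rot: [-90.1, 0.1, 97.1]
wrist_force: [-0.7, -1.1, 6.0]
opening: 0.0428
```

play_rows([
  [[0,0,0],[0,0,0],30],
  [[0,0,0],[0,-0.01,0],30],
  [[0,0,0],[0,-0.03,0],30],
  [[0,0,0],[0,-0.06,0],30],
  [[0,0,0],[0,-0.08,0],30],
])

```text
time: 13.9
ee_pos: [0.6206, -0.1699, 0.1068]
tcp_rot: [-90.1, 0.0, 97.2]
wrist_force: [0.7, -0.5, -1.3]
opening: 0.0431
```

```bash
python3 - <<'E'
from h import *
s=camera("side")
go(.633,-.0048,.104,97.55)
crop(s,270,130,410,250,5,"s14.png")
E
```

```text
t 13.95 pos [ 0.6217 -0.1702  0.1102] rot [-90.3    0.12  97.16] q [-15.3  17.   10.5  83.2   0.  -22.5] open 0.0432 F [-0.1  0.4  1.8]
TURN [ 0.3  -0.39 -0.12] SHIFT [ 0.1627  0.0061 -0.0318]
```

View pics/s14.png

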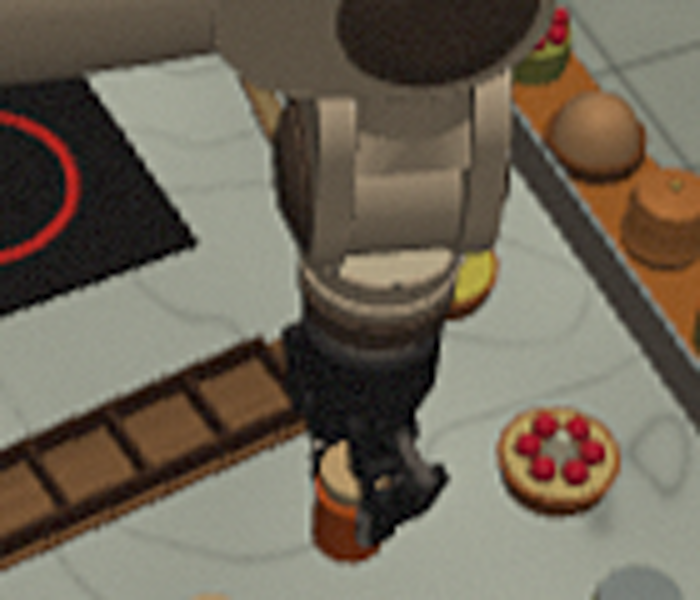

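play_rows([
  [[0,0,0],[0.02,0,-0.004],30],
  [[0,0,0],[0.06,0,-0.012],30],
  [[0,0,0],[0.1,0,-0.02],30],
  [[0,0,0],[0.14,0,-0.028],30],
  [[0,0,0],[0.163,0,-0.032],30],
])

```text
time: 14.45
ee_pos: [0.6316, -0.0013, 0.1043]
tcp_rot: [-90.0, -0.0, 97.2]
wrist_force: [0.2, 0.2, -1.2]
opening: 0.0431
```

```bash
python3 - <<'E'
from h import *
s=camera("side");t=camera("top")
go(.633,-.0048,.03,97.55)
crop(s,250,110,390,230,5,"s15.png")
E
```

```text
t 14.55 pos [ 0.6316 -0.001   0.1043] rot [-8.999e+01 -4.000e-02  9.736e+01] q [-0.1 15.6  8.1 82.6  0.  -7.5] open 0.0432 F [-1.2  0.3 -0.8]
TURN [-0.01 -0.19  0.04] SHIFT [-0.004   0.0743 -0.0009]
```

View pics/s15.png

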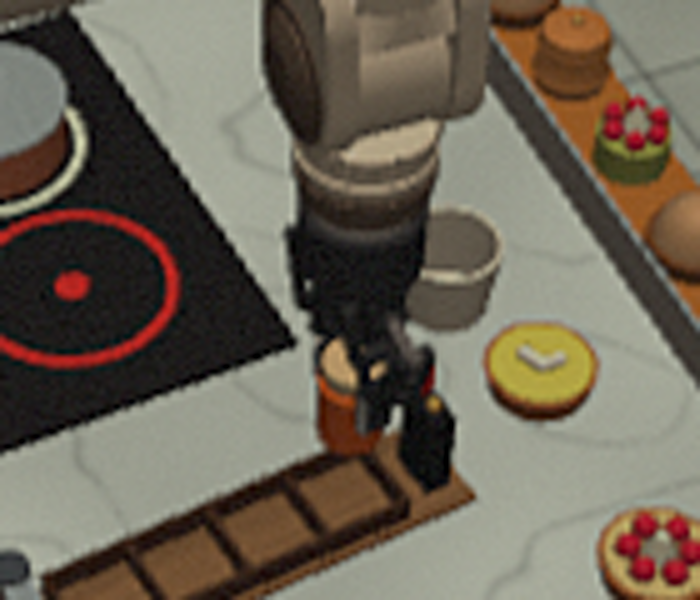

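play_rows([
  [[0,0,0],[-0.004,0.01,-0.001],30],
  [[0,0,0],[-0.004,0.025,-0.001],30],
  [[0,0,0],[-0.004,0.04,-0.001],30],
  [[0,0,0],[-0.004,0.048,-0.001],30],
  [[0,0,0],[-0.004,0.05,-0.001],30],
])

```text
time: 15.05
ee_pos: [0.6322, -0.0086, 0.0521]
tcp_rot: [-89.8, -0.0, 97.1]
wrist_force: [-0.4, -0.8, -1.9]
opening: 0.0431
```

```bash
python3 - <<'E'
from h import *
s=camera("side");t=camera("top")
go(.633,-.0048,.031,97.55)
crop(s,280,150,370,225,8,"s16.png")
for p in [(.633,-.0048,.032),(.633,-.0048,.098),(.607,-.0085,.026),(.659,-.0015,.026)]: print(p,(proj(s,p)-[280,150])*8)
E
```

```text
t 15.15 pos [ 0.633  -0.0083  0.0538] rot [-8.995e+01 -1.000e-02  9.712e+01] q [-0.8 16.5  3.7 77.3  0.  -7.9] open 0.043 F [-0.7  0.2 -0.5]
TURN [-0.05 -0.43  0.01] SHIFT [ 0.0035  0.0228 -0.0005]
(0.633, -0.0048, 0.032) [314.36649346 444.02116367]
(0.633, -0.0048, 0.098) [320.8145896 336.347997 ]
(0.607, -0.0085, 0.026) [258.04260779 478.79275007]
(0.659, -0.0015, 0.026) [369.40850516 429.08763794]
```

View pics/s16.png

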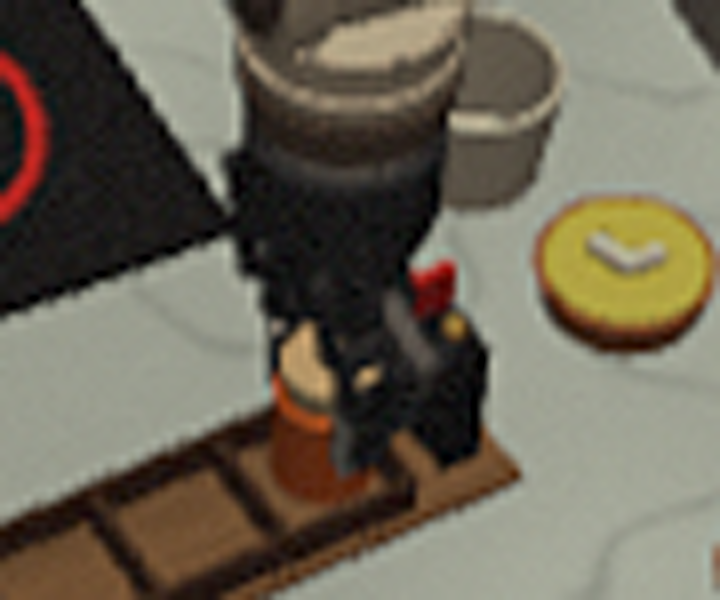

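```bash
python3 - <<'E'
from h import *
for i in range(3): camera("side"); go(.633,-.0048,.031,97.55)
E
```

```text
t 15.2 pos [ 0.6333 -0.0082  0.0545] rot [-90.01   0.    97.14] q [-0.7 16.5  3.8 77.3 -0.  -7.9] open 0.043 F [ 0.2 -0.9 -1.8]
TURN [ 0.01 -0.41 -0.  ] SHIFT [ 0.0034  0.0235 -0.0001]
t 15.25 pos [ 0.6335 -0.0081  0.0549] rot [-90.05   0.    97.14] q [-0.7 16.5  3.8 77.3  0.  -7.9] open 0.0432 F [-0.1  0.3 -1.4]
TURN [ 0.05 -0.41 -0.  ] SHIFT [0.0033 0.0239 0.0001]
t 15.3 pos [ 0.6336 -0.008   0.055 ] rot [-9.006e+01  1.000e-02  9.715e+01] q [-0.7 16.5  3.8 77.3  0.  -7.9] open 0.0429 F [-0.7 -0.8 -1.9]
TURN [ 0.06 -0.4  -0.01] SHIFT [0.0033 0.024  0.0002]
```

play_rows([
  [[0,0,0],[0.003,0.003,0],30],
  [[0,0,0],[0.003,0.009,0],30],
  [[0,0,0],[0.003,0.016,0],30],
  [[0,0,0],[0.003,0.022,0],30],
  [[0,0,0],[0.003,0.023,0],30],
])

```text
time: 15.8
ee_pos: [0.6328, -0.0049, 0.0315]
tcp_rot: [-90.0, -0.0, 97.2]
wrist_force: [-3.0, 0.1, 10.6]
opening: 0.0432
```

play_rows([
  [[0,0,0],[0,0,0],30],
  [[0,0,0],[0,0,0],50],
  [[0,0,0],[0,0,0],75],
  [[0,0,0],[0,0,0],75],
  [[0,0,0],[0,0,0],75],
])

```text
time: 16.3
ee_pos: [0.6328, -0.005, 0.0309]
tcp_rot: [-90.0, -0.0, 97.2]
wrist_force: [0.4, 0.1, 0.3]
opening: 0.0638
```

```bash
python3 - <<'E'
from h import *
s=camera("side")
go(.633,-.0048,.15,97.55)
crop(s,280,150,370,225,8,"s17.png")
E
```

```text
t 16.35 pos [ 0.6328 -0.005   0.031 ] rot [-89.98  -0.    97.15] q [-0.5 17.   1.8 74.8  0.  -7.6] open 0.0639 F [0.5 0.1 0.2]
TURN [-0.02 -0.4   0.  ] SHIFT [ 0.0002 -0.119  -0.0002]
```

View pics/s17.png

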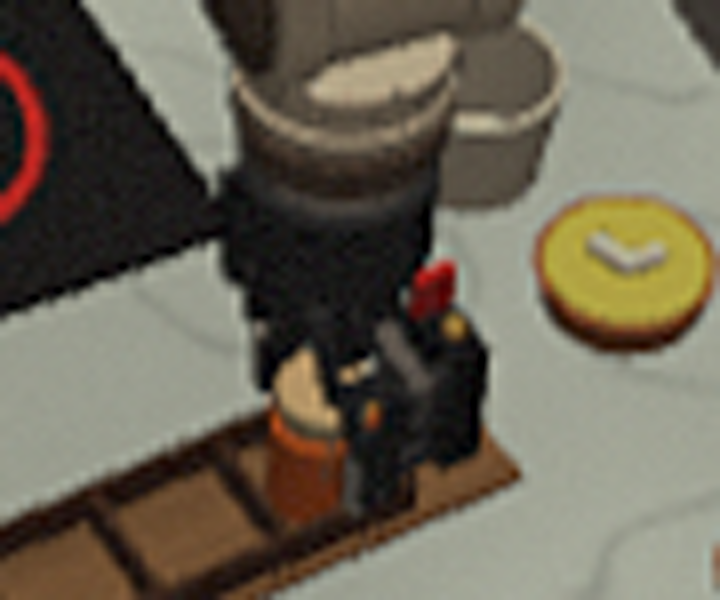

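Jar in bay 4, lid about (312,385) in the crop. Rise, then go to the next jar.

play_rows([
  [[0,0,0],[0,-0.015,0],75],
  [[0,0,0],[0,-0.04,0],75],
  [[0,0,0],[0,-0.07,0],75],
  [[0,0,0],[0,-0.1,0],100],
  [[0,0,0],[0,-0.12,0],100],
])

```text
time: 16.85
ee_pos: [0.6334, -0.005, 0.1551]
tcp_rot: [-90.2, 0.0, 97.2]
wrist_force: [-0.3, 0.6, -0.1]
opening: 0.0854
```

```bash
python3 - <<'E'
from h import *
s=camera("side")
go(.5265,-.186,.15,97.55)
crop(s,260,150,380,240,6,"s18.png")
[print(b,onz(s,*b[0],.066+.006*(b[0][1]<222))) for b in blobs(s,(12,70,110),(22,150,255),20,(290,180,360,320))]
E
```

```text
t 16.9 pos [ 0.6343 -0.005   0.1582] rot [-9.040e+01  5.000e-02  9.715e+01] q [-0.5 15.4 13.9 88.1 -0.  -7.6] open 0.0852 F [-0.4 -0.3  2.5]
TURN [ 0.4  -0.4  -0.05] SHIFT [-0.1661  0.0074  0.1295]
(array([320.4, 198.3]), np.int32(105), array([313, 194,  16,  10], dtype=int32)) [ 0.63341544 -0.00873325  0.072     ]
(array([337.6, 208.7]), np.int32(25), array([332, 205,  13,   8], dtype=int32)) [ 0.66585702 -0.0671427   0.072     ]
(array([303.8, 217. ]), np.int32(55), array([298, 213,  12,   9], dtype=int32)) [ 0.55636946 -0.05834847  0.072     ]
(array([291.6, 222.6]), np.int32(28), array([290, 219,   5,   8], dtype=int32)) [ 0.51551434 -0.06021736  0.066     ]
(array([311.6, 254.6]), np.int32(135), array([304, 249,  16,  12], dtype=int32)) [ 0.52638584 -0.19016003  0.066     ]
(array([323.5, 274.5]), np.int32(143), array([316, 269,  16,  12], dtype=int32)) [ 0.53122592 -0.26420569  0.066     ]
```

View pics/s18.png

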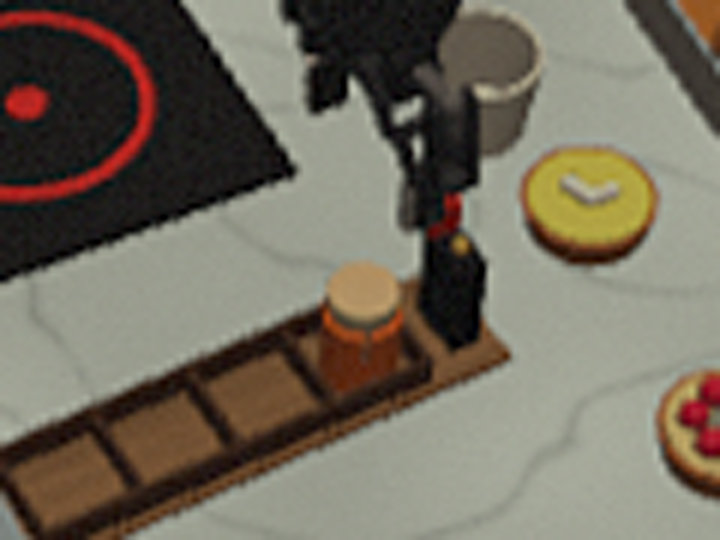

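```bash
python3 - <<'E'
from h import *
t=camera("top");s=camera("side")
[print(b,onz(t,*b[0],.064)) for b in blobs(t,(12,70,110),(28,180,255),40,(270,140,420,260))]
crop(t,210,120,410,280,4,"t18.png")
crop(s,270,220,370,310,6,"s18b.png")
E
```

```text
(array([348.3, 204.9]), np.int32(154), array([342, 199,  14,  14], dtype=int32)) [ 0.53229155 -0.2585867   0.064     ]
(array([321.3, 207.2]), np.int32(155), array([314, 201,  15,  14], dtype=int32)) [ 0.52694914 -0.18455027  0.064     ]
```

View pics/t18.png

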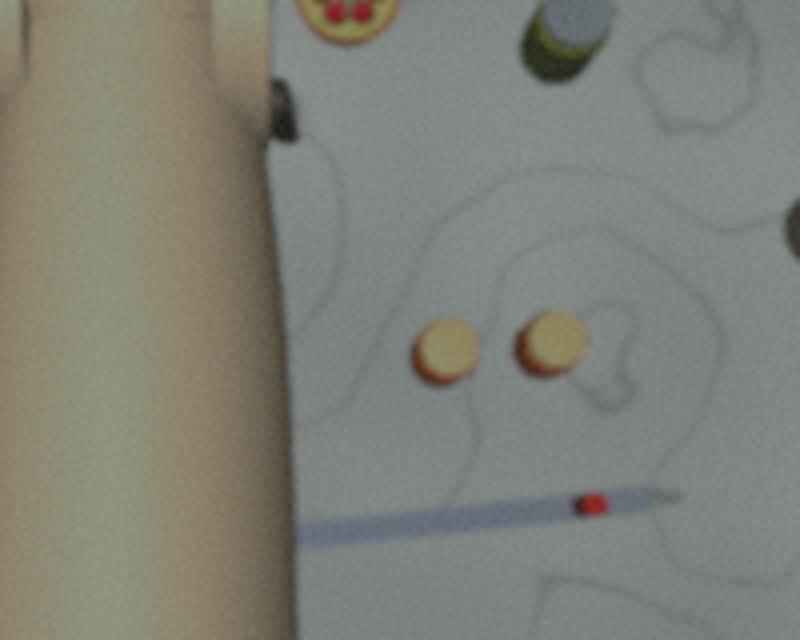

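View pics/s18b.png

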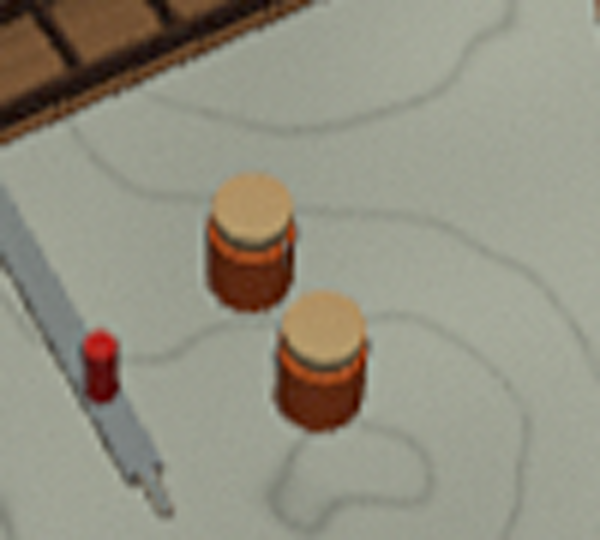

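```bash
python3 - <<'E'
from h import *
go(.527,-.185,.14,97.55)
E
```

```text
t 17.0 pos [ 0.6337 -0.005   0.1537] rot [-9.021e+01  3.000e-02  9.716e+01] q [-0.5 15.5 13.6 87.8 -0.  -7.6] open 0.0851 F [ 0.3  0.2 -0.7]
TURN [ 0.21 -0.39 -0.03] SHIFT [-0.1653  0.0133  0.1284]
```

play_rows([
  [[0,0,0],[-0.025,0,0.02],76],
  [[0,0,0],[-0.06,0.003,0.047],76],
  [[0,0,0],[-0.1,0.006,0.078],76],
  [[0,0,0],[-0.14,0.01,0.109],76],
  [[0,-0.4,0],[-0.165,0.013,0.128],76],
])

```text
time: 17.5
ee_pos: [0.5242, -0.1866, 0.1372]
tcp_rot: [-89.9, -0.0, 97.5]
wrist_force: [-0.4, 0.8, -0.3]
opening: 0.0651
```

play_rows([
  [[0,0,0],[0,0,0],76],
  [[0,0,0],[0,0.005,0],76],
  [[0,0,0],[0,0.015,0],76],
  [[0,0,0],[0,0.025,0],76],
  [[0,0,0],[0,0.03,0],76],
])

```text
time: 18.0
ee_pos: [0.5262, -0.1836, 0.1063]
tcp_rot: [-89.9, -0.1, 97.6]
wrist_force: [0.4, -0.9, 0.6]
opening: 0.0646
```

```bash
python3 - <<'E'
from h import *
camera("side");s=camera("side")
go(.527,-.185,.0235,97.55)
crop(s,260,200,360,290,6,"s19.png")
E
```

```text
t 18.1 pos [ 0.5261 -0.1838  0.1068] rot [-8.989e+01 -6.000e-02  9.762e+01] q [-19.3   5.4  -3.2  81.5   0.  -26.9] open 0.0653 F [-0.7  0.2  0.8]
TURN [-0.11  0.07  0.06] SHIFT [-0.0014  0.0833 -0.0009]
```

View pics/s19.png

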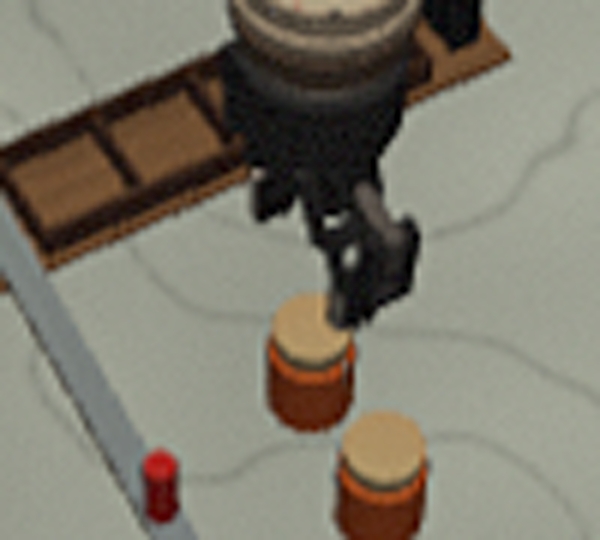

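play_rows([
  [[0,0,0],[-0.001,0.012,-0.001],76],
  [[0,0,0],[-0.001,0.03,-0.001],76],
  [[0,0,0],[-0.001,0.05,-0.001],76],
  [[0,0,0],[-0.001,0.07,-0.001],76],
  [[0,0,0],[-0.001,0.083,-0.001],76],
])

```text
time: 18.6
ee_pos: [0.5271, -0.1852, 0.0234]
tcp_rot: [-89.9, -0.0, 97.6]
wrist_force: [-0.0, 0.6, -0.1]
opening: 0.0647
```

```bash
python3 - <<'E'
from h import *
s=camera("side")
go(.527,-.185,.0235,97.55)
crop(s,260,200,360,290,6,"s20.png")
E
```

```text
t 18.65 pos [ 0.5263 -0.185   0.0217] rot [-8.982e+01 -9.000e-02  9.756e+01] q [-19.4   7.5 -10.5  72.3   0.  -26.9] open 0.065 F [-0.5 -0.1 -1.9]
TURN [-0.18  0.01  0.09] SHIFT [-0.0001 -0.0018 -0.0007]
```

View pics/s20.png

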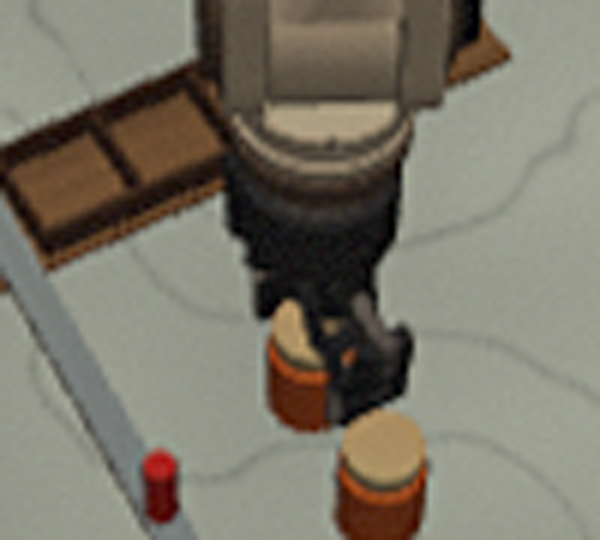

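Close and lift.

play_rows([
  [[0,0,0],[0,0,0],30],
  [[0,0,0],[0,0,0],30],
  [[0,0,0],[0,0,0],30],
  [[0,0,0],[0,0,0],30],
  [[0,0,0],[0,0,0],30],
])

```text
time: 19.15
ee_pos: [0.5279, -0.1857, 0.0259]
tcp_rot: [-90.1, 0.0, 97.6]
wrist_force: [0.5, 0.7, 2.1]
opening: 0.0432
```

play_rows([
  [[0,0,0],[0,0,0],30],
  [[0,0,0],[0,-0.01,0],30],
  [[0,0,0],[0,-0.03,0],30],
  [[0,0,0],[0,-0.06,0],30],
  [[0,0,0],[0,-0.08,0],30],
])

```text
time: 19.65
ee_pos: [0.5278, -0.1856, 0.1077]
tcp_rot: [-90.1, 0.0, 97.6]
wrist_force: [0.4, 0.5, -0.7]
opening: 0.043
```

```bash
python3 - <<'E'
from h import *
s=camera("side")
go(.575,-.0122,.104,97.55)
crop(s,260,170,360,290,5,"s21.png")
E
```

```text
t 19.7 pos [ 0.5289 -0.186   0.1109] rot [-90.28   0.14  97.55] q [-19.4   5.4  -2.8  81.5  -0.  -26.9] open 0.0429 F [-0.1  0.1  1.2]
TURN [ 0.28  0.01 -0.14] SHIFT [ 0.1662  0.0068 -0.0685]
```

View pics/s21.png

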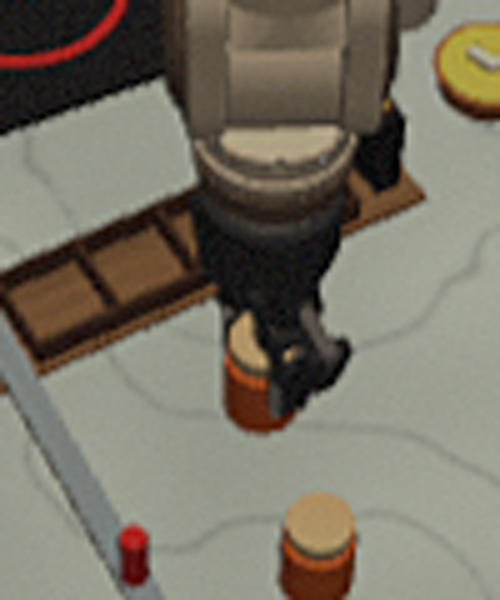

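play_rows([
  [[0,0,0],[0.02,0,-0.009],30],
  [[0,0,0],[0.06,0,-0.026],30],
  [[0,0,0],[0.1,0,-0.042],30],
  [[0,0,0],[0.14,0,-0.058],30],
  [[0,0,0],[0.166,0,-0.068],30],
])

```text
time: 20.2
ee_pos: [0.5733, -0.0095, 0.1053]
tcp_rot: [-90.0, -0.0, 97.6]
wrist_force: [0.3, 0.1, -0.5]
opening: 0.0432
```

play_rows([
  [[0,0,0],[0,0,0],30],
  [[0,0,0],[0,0.01,0],30],
  [[0,0,0],[0,0.02,0],30],
  [[0,0,0],[0,0.02,0],30],
  [[0,0,0],[0,0.02,0],30],
])

```text
time: 20.7
ee_pos: [0.5726, -0.0129, 0.0847]
tcp_rot: [-89.9, -0.0, 97.5]
wrist_force: [1.0, -0.2, -0.1]
opening: 0.0433
```

```bash
python3 - <<'E'
from h import *
s=camera("side")
go(.575,-.0122,.031,97.55)
crop(s,260,150,360,225,7,"s22.png")
E
```

```text
t 20.75 pos [ 0.5729 -0.0128  0.0852] rot [-89.98  -0.    97.49] q [-1.3  7.8 -3.  79.2 -0.  -8.8] open 0.043 F [-1.1 -0.3 -0.4]
TURN [-0.02 -0.06  0.  ] SHIFT [ 0.0003  0.0542 -0.0022]
```

View pics/s22.png

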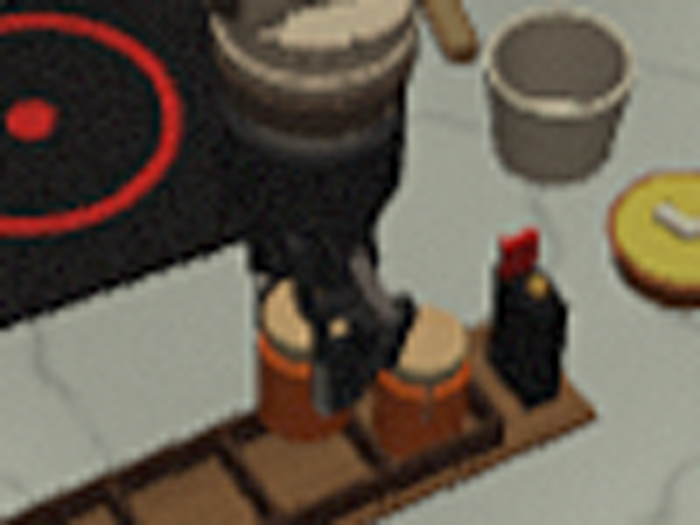

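play_rows([
  [[0,0,0],[0.001,0.01,-0.002],30],
  [[0,0,0],[0.001,0.025,-0.002],30],
  [[0,0,0],[0.001,0.039,-0.002],30],
  [[0,0,0],[0.001,0.049,-0.002],30],
  [[0,0,0],[0.001,0.053,-0.002],30],
])

```text
time: 21.25
ee_pos: [0.5741, -0.0107, 0.0318]
tcp_rot: [-89.9, -0.0, 97.6]
wrist_force: [-14.0, 0.6, 29.2]
opening: 0.0427
```

```bash
python3 - <<'E'
from h import *
s=camera("side")
go(.575,-.0122,.031,97.55)
crop(s,260,150,360,225,7,"s23.png")
E
```

```text
t 21.3 pos [ 0.5743 -0.0107  0.0321] rot [-8.994e+01 -1.000e-02  9.756e+01] q [-1.1  9.2 -7.3 73.5  0.  -8.6] open 0.0431 F [-1.1  0.4 -0.7]
TURN [-0.06  0.01  0.01] SHIFT [-0.0016  0.0011 -0.0005]
```

View pics/s23.png

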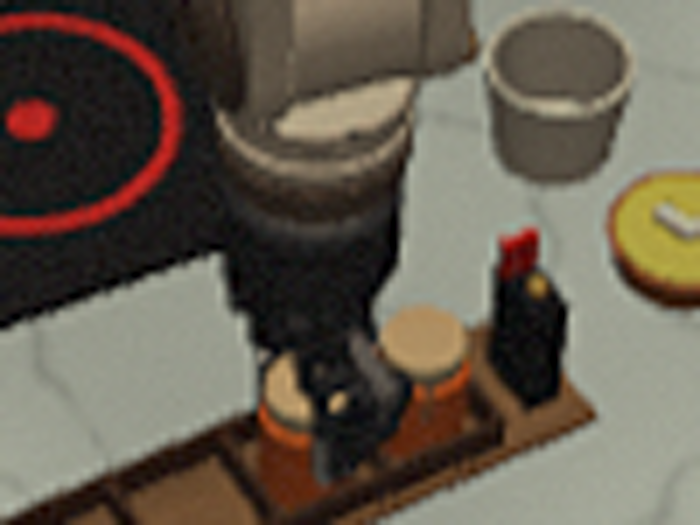

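play_rows([
  [[0,0,0],[0,0,0],30],
  [[0,0,0],[0,0,0],50],
  [[0,0,0],[0,0,0],72],
  [[0,0,0],[0,0,0],72],
  [[0,0,0],[0,0,0],72],
])

```text
time: 21.8
ee_pos: [0.5751, -0.0108, 0.0323]
tcp_rot: [-90.0, -0.0, 97.6]
wrist_force: [0.5, -0.2, 0.1]
opening: 0.0617
```

play_rows([
  [[0,0,0],[0,-0.015,0],75],
  [[0,0,0],[0,-0.04,0],75],
  [[0,0,0],[0,-0.07,0],75],
  [[0,0,0],[0,-0.1,0],100],
  [[0,0,0],[0,-0.12,0],100],
])

```text
time: 22.3
ee_pos: [0.5755, -0.0108, 0.156]
tcp_rot: [-90.2, 0.0, 97.6]
wrist_force: [0.9, -0.1, 0.3]
opening: 0.0853
```

```bash
python3 - <<'E'
from h import *
camera("side");s=camera("side");t=camera("top")
go(.532,-.2610,.14,97.55)
crop(s,260,150,380,300,4,"s24.png")
[print(b,onz(t,*b[0],.064)) for b in blobs(t,(12,70,110),(28,180,255),40,(270,140,420,260))]
[print(b,onz(s,*b[0],.066+.006*(b[0][1]<222))) for b in blobs(s,(12,70,110),(22,150,255),70,(290,180,360,320))]
E
```

```text
t 22.45 pos [ 0.5758 -0.0108  0.1548] rot [-9.021e+01  3.000e-02  9.755e+01] q [-1.1  7.4  4.3 86.6  0.  -8.6] open 0.0854 F [ 0.   0.1 -0. ]
TURN [ 0.21  0.   -0.03] SHIFT [-0.2423  0.0146  0.0764]
(array([348.2, 205. ]), np.int32(156), array([342, 199,  14,  14], dtype=int32)) [ 0.53201978 -0.25830304  0.064     ]
(array([320.3, 198.4]), np.int32(103), array([313, 194,  15,  10], dtype=int32)) [ 0.63295812 -0.00899347  0.072     ]
(array([303.6, 204.9]), np.int32(103), array([297, 200,  14,  10], dtype=int32)) [ 0.57407548 -0.01389464  0.072     ]
(array([323.6, 274.5]), np.int32(143), array([316, 269,  16,  12], dtype=int32)) [ 0.53148671 -0.2643099   0.066     ]
```

View pics/s24.png

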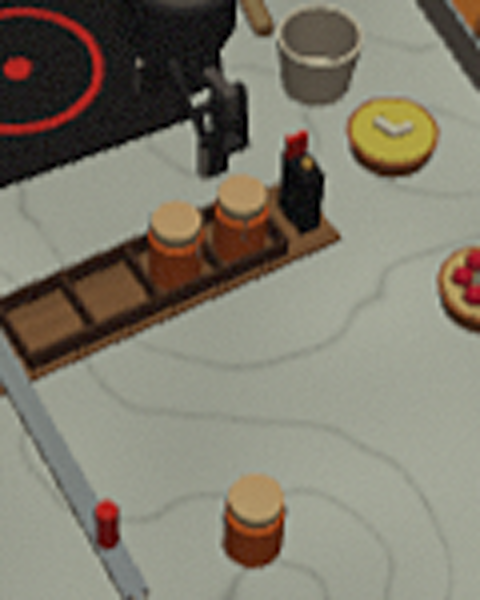

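Both jars stand in bays 3 and 4 (lids at crop (176,220), (241,195)); third jar at (253,505). Fetch it.

play_rows([
  [[0,0,0],[-0.025,0,0.008],100],
  [[0,0,0],[-0.07,0.002,0.022],100],
  [[0,0,0],[-0.118,0.006,0.037],100],
  [[0,0,0],[-0.165,0.01,0.052],100],
  [[0,0,0],[-0.21,0.014,0.066],100],
])

```text
time: 22.95
ee_pos: [0.536, -0.2294, 0.1375]
tcp_rot: [-89.9, -0.0, 97.6]
wrist_force: [-0.3, -0.1, 0.2]
opening: 0.0852
```

play_rows([
  [[0,0,0],[-0.02,0,0.006],100],
  [[0,0,0],[-0.032,0,0.01],100],
  [[0,0,0],[-0.032,0.01,0.01],100],
  [[0,0,0],[-0.032,0.02,0.01],100],
  [[0,0,0],[-0.032,0.03,0.01],100],
])

```text
time: 23.45
ee_pos: [0.5316, -0.2592, 0.1069]
tcp_rot: [-90.0, -0.0, 97.6]
wrist_force: [0.4, 0.3, 0.5]
opening: 0.0859
```

```bash
python3 - <<'E'
from h import *
camera("side");s=camera("side")
go(.532,-.261,.0235,97.55)
crop(s,260,200,360,300,6,"s25.png")
E
```

```text
t 23.55 pos [ 0.5309 -0.259   0.106 ] rot [-89.86  -0.1   97.65] q [-26.   10.1   1.9  82.    0.  -33.7] open 0.0854 F [-1.1  0.8 -0.4]
TURN [-0.14  0.1   0.1 ] SHIFT [-0.0022  0.0825 -0.001 ]
```

View pics/s25.png

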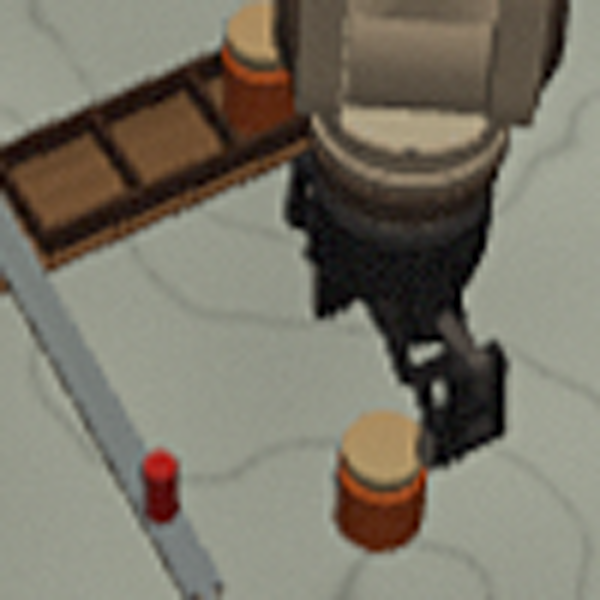

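play_rows([
  [[0,0,0],[-0.002,0.012,-0.001],100],
  [[0,0,0],[-0.002,0.03,-0.001],100],
  [[0,0,0],[-0.002,0.05,-0.001],100],
  [[0,0,0],[-0.002,0.07,-0.001],100],
  [[0,0,0],[-0.002,0.083,-0.001],100],
])

```text
time: 24.05
ee_pos: [0.5323, -0.262, 0.0234]
tcp_rot: [-89.9, -0.0, 97.6]
wrist_force: [-0.1, 0.5, 0.1]
opening: 0.0853
```

play_rows([
  [[0,0,0],[0,0,0],30],
  [[0,0,0],[0,0,0],30],
  [[0,0,0],[0,0,0],30],
  [[0,0,0],[0,0,0],30],
  [[0,0,0],[0,0,0],30],
])

```text
time: 24.55
ee_pos: [0.5335, -0.2629, 0.0267]
tcp_rot: [-90.1, 0.1, 97.6]
wrist_force: [-0.7, -0.1, 7.0]
opening: 0.043
```

play_rows([
  [[0,0,0],[0,0,0],30],
  [[0,0,0],[0,-0.01,0],30],
  [[0,0,0],[0,-0.03,0],30],
  [[0,0,0],[0,-0.06,0],30],
  [[0,0,0],[0,-0.08,0],30],
])

```text
time: 25.05
ee_pos: [0.5328, -0.2626, 0.1076]
tcp_rot: [-90.1, 0.0, 97.6]
wrist_force: [0.9, 0.7, -1.1]
opening: 0.0431
```

```bash
python3 - <<'E'
from h import *
s=camera("side")
go(.517,-.0195,.105,97.55)
crop(s,260,170,360,290,5,"s26.png")
E
```

```text
t 25.1 pos [ 0.5339 -0.2632  0.1109] rot [-90.25   0.18  97.55] q [-26.2  10.1   2.5  82.   -0.  -33.8] open 0.0431 F [0.  0.3 2.6]
TURN [ 0.25  0.   -0.18] SHIFT [ 0.2438  0.0053 -0.0152]
```

View pics/s26.png

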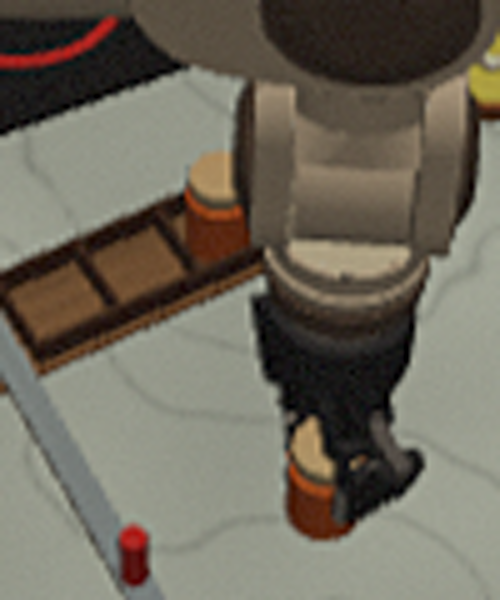

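play_rows([
  [[0,0,0],[0.02,0,-0.001],30],
  [[0,0,0],[0.065,0,-0.004],30],
  [[0,0,0],[0.11,0,-0.007],30],
  [[0,0,0],[0.155,0,-0.01],30],
  [[0,0,0],[0.2,0,-0.012],30],
])

```text
time: 25.6
ee_pos: [0.517, -0.0604, 0.1042]
tcp_rot: [-89.9, -0.0, 97.5]
wrist_force: [1.1, 0.3, -1.2]
opening: 0.0429
```

play_rows([
  [[0,0,0],[0.03,0,-0.002],30],
  [[0,0,0],[0.044,0,-0.003],30],
  [[0,0,0],[0.044,0.01,-0.003],30],
  [[0,0,0],[0.044,0.02,-0.003],30],
  [[0,0,0],[0.044,0.02,-0.003],30],
])

```text
time: 26.1
ee_pos: [0.5143, -0.0195, 0.0828]
tcp_rot: [-89.8, -0.0, 97.5]
wrist_force: [-0.8, -0.4, -1.4]
opening: 0.043
```

```bash
python3 - <<'E'
from h import *
camera("side");s=camera("side")
go(.517,-.0195,.0315,97.55)
crop(s,240,150,360,240,6,"s27.png")
E
```

```text
t 26.2 pos [ 0.5151 -0.0196  0.0845] rot [-8.992e+01 -1.000e-02  9.747e+01] q [ -2.2   0.  -11.3  78.8  -0.   -9.6] open 0.0428 F [-0.4  0.2 -1.5]
TURN [-0.08 -0.08  0.01] SHIFT [-0.0001  0.053  -0.002 ]
```

View pics/s27.png

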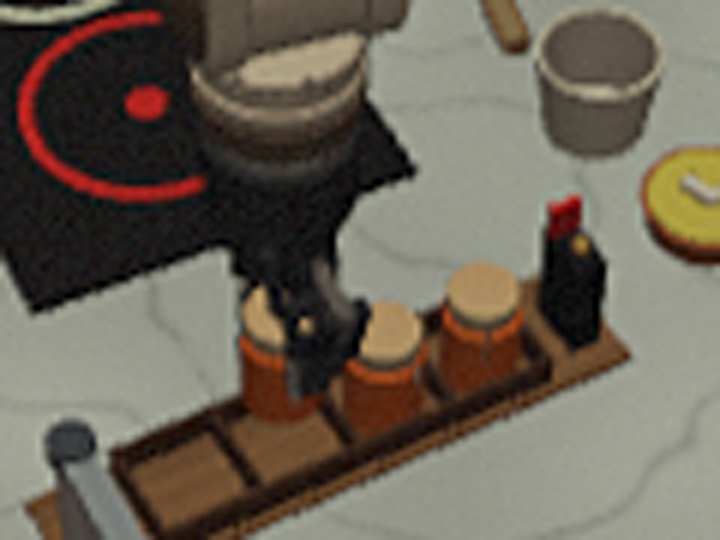

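play_rows([
  [[0,0,0],[0,0.012,-0.001],30],
  [[0,0,0],[0,0.028,-0.001],30],
  [[0,0,0],[0,0.041,-0.001],30],
  [[0,0,0],[0,0.049,-0.001],30],
  [[0,0,0],[0,0.052,-0.001],30],
])

```text
time: 26.7
ee_pos: [0.5158, -0.0187, 0.0326]
tcp_rot: [-89.9, -0.0, 97.5]
wrist_force: [-8.1, -0.2, 16.9]
opening: 0.043
```

```bash
python3 - <<'E'
from h import *
camera("side");s=camera("side")
go(.517,-.0195,.0315,97.55)
crop(s,240,150,360,240,6,"s28.png")
E
```

```text
t 26.8 pos [ 0.5165 -0.0186  0.0333] rot [-90.     0.    97.55] q [ -2.1   1.4 -15.6  73.   -0.   -9.6] open 0.0433 F [-0.4 -0.4 -1.3]
TURN [-0. -0. -0.] SHIFT [-0.001   0.0018 -0.0004]
```

View pics/s28.png

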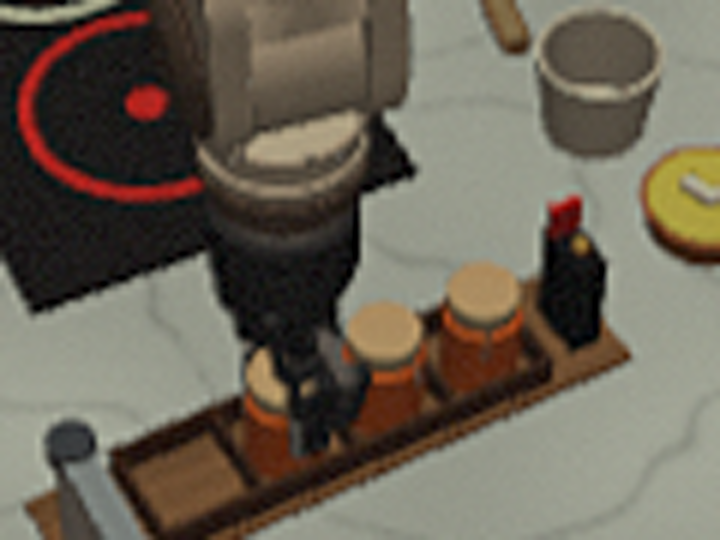

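Seated; release and rise.

play_rows([
  [[0,0,0],[0,0,0],30],
  [[0,0,0],[0,0,0],50],
  [[0,0,0],[0,0,0],72],
  [[0,0,0],[0,0,0],72],
  [[0,0,0],[0,0,0],72],
])

```text
time: 27.3
ee_pos: [0.5166, -0.0185, 0.0335]
tcp_rot: [-90.0, 0.0, 97.6]
wrist_force: [0.7, 0.3, 0.8]
opening: 0.0615
```

play_rows([
  [[0,0,0],[0,-0.015,0],75],
  [[0,0,0],[0,-0.04,0],75],
  [[0,0,0],[0,-0.07,0],75],
  [[0,0,0],[0,-0.1,0],75],
  [[0,0,0],[0,-0.13,0],60],
])

```text
time: 27.8
ee_pos: [0.5164, -0.0185, 0.1658]
tcp_rot: [-90.1, 0.0, 97.6]
wrist_force: [0.8, 0.1, 0.0]
opening: 0.052
```

```bash
python3 - <<'E'
from h import *
camera("side");s=camera("side");t=camera("top")
crop(s,180,100,380,300,3,"s29.png");crop(t,60,100,400,270,2.3,"t29.png")
p=[b for b in blobs(s,(-8,130,60),(8,255,255),10,(270,260,300,300))];print(p)
q=[b for b in blobs(t,(-8,130,60),(8,255,255),10,(345,235,370,255))];print(q)
print(onz(s,*p[0][0],.11))
if q: print(onz(t,*q[0][0],.115),tri(t,q[0][0],s,p[0][0]))
[print(b,onz(s,*b[0],.072)) for b in blobs(s,(12,70,110),(22,150,255),70,(270,180,340,240))]
go(.41,-.27,.19,4)
E
```

```text
[(array([286.3, 280.3]), np.int32(47), array([284, 275,   5,  12], dtype=int32))]
[(array([357.8, 245.7]), np.int32(19), array([355, 244,   6,   4], dtype=int32))]
[ 0.41850444 -0.26753276  0.11      ]
[ 0.41960407 -0.2689241   0.115     ] (array([ 0.41881177, -0.26922193,  0.11274368]), np.float64(0.0017397251017669446))
(array([320.2, 198.3]), np.int32(101), array([313, 194,  15,  10], dtype=int32)) [ 0.63283153 -0.00849871  0.072     ]
(array([303.7, 204.9]), np.int32(103), array([297, 200,  14,  10], dtype=int32)) [ 0.5743645  -0.01401067  0.072     ]
(array([287.1, 212.3]), np.int32(106), array([281, 208,  13,  10], dtype=int32)) [ 0.5156785  -0.02223391  0.072     ]
t 27.95 pos [ 0.5176 -0.0186  0.1665] rot [-9.027e+01  5.000e-02  9.755e+01] q [-2.1 -0.5 -2.8 87.5 -0.  -9.6] open 0.0511 F [-0.6  0.3 -0.2]
TURN [ 0.24 93.55  0.18] SHIFT [-0.2351 -0.024   0.1396]
```

View pics/s29.png

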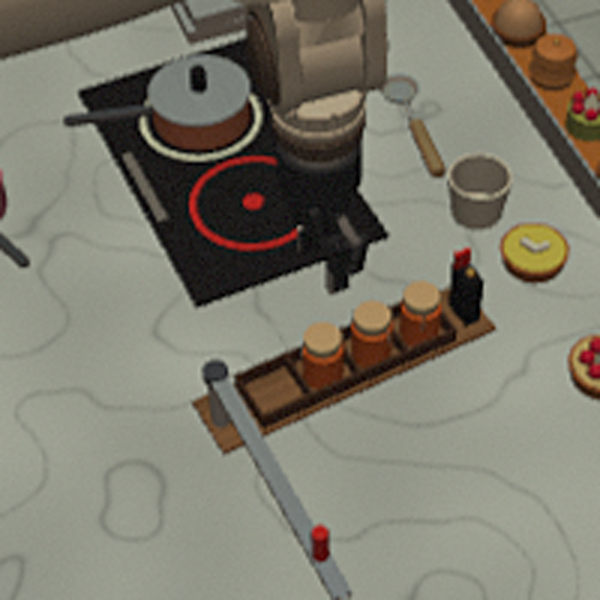

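View pics/t29.png

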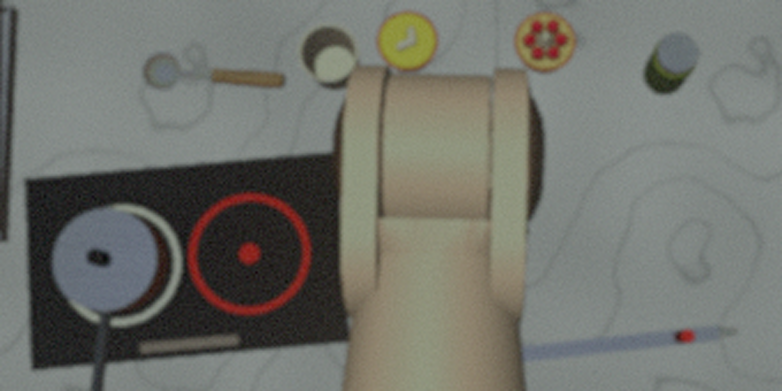

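play_rows([
  [[0,6,0],[-0.013,-0.002,0.008],60],
  [[0,14,0],[-0.033,-0.005,0.019],60],
  [[0,22,0],[-0.053,-0.008,0.03],60],
  [[0,30,0],[-0.073,-0.01,0.042],60],
  [[0,38,0],[-0.093,-0.012,0.054],60],
])

```text
time: 28.45
ee_pos: [0.4744, -0.1185, 0.175]
tcp_rot: [-90.0, 0.0, 59.2]
wrist_force: [0.2, -0.2, 0.3]
opening: 0.0514
```

```bash
python3 - <<'E'
from h import *
go(.419,-.269,.18,5.2)
E
```

```text
t 28.45 pos [ 0.4744 -0.1185  0.175 ] rot [-8.995e+01  2.000e-02  5.923e+01] q [-14.   -4.1  -5.3  88.9  -0.   16.7] open 0.0514 F [ 0.2 -0.2  0.3]
TURN [-4.000e-02  5.403e+01 -4.000e-02] SHIFT [-0.1577 -0.005  -0.0294]
```

play_rows([
  [[0,8,0],[-0.024,-0.001,-0.004],60],
  [[0,16,0],[-0.048,-0.002,-0.009],60],
  [[0,24,0],[-0.072,-0.003,-0.013],60],
  [[0,32,0],[-0.096,-0.004,-0.018],60],
  [[0,40,0],[-0.12,-0.005,-0.022],60],
])

```text
time: 28.95
ee_pos: [0.4326, -0.2331, 0.1799]
tcp_rot: [-90.0, 0.0, 19.2]
wrist_force: [0.2, 0.0, -0.1]
opening: 0.0515
```

```bash
python3 - <<'E'
from h import *
go(.419,-.269,.18,5.2)
E
```

```text
t 28.95 pos [ 0.4326 -0.2331  0.1799] rot [-8.996e+01  3.000e-02  1.922e+01] q [-28.3  -3.7  -4.4  89.4   0.   42.5] open 0.0515 F [ 0.2  0.  -0.1]
TURN [-0.03 14.02 -0.04] SHIFT [-0.0246 -0.0001 -0.0294]
```

play_rows([
  [[0,7,0],[-0.013,0,-0.015],60],
  [[0,14,0],[-0.025,0,-0.029],60],
  [[0,14,0],[-0.025,0,-0.029],60],
  [[0,14,0],[-0.025,0.01,-0.029],60],
  [[0,14,0],[-0.025,0.02,-0.029],60],
])

```text
time: 29.45
ee_pos: [0.4196, -0.2675, 0.1593]
tcp_rot: [-90.0, 0.0, 5.7]
wrist_force: [0.6, -0.0, -0.5]
opening: 0.0511
```

```bash
python3 - <<'E'
from h import *
camera("side");s=camera("side")
crop(s,230,200,350,320,5,"s30.png")
go(.419,-.269,.101,5.2)
E
```

```text
t 29.55 pos [ 0.419  -0.2669  0.1581] rot [-89.89   0.13   5.69] q [-32.5  -3.   -6.1  87.1   0.   51.8] open 0.0515 F [-0.2  0.5  0.7]
TURN [-0.11  0.49 -0.13] SHIFT [-0.0001  0.0571 -0.0022]
```

View pics/s30.png

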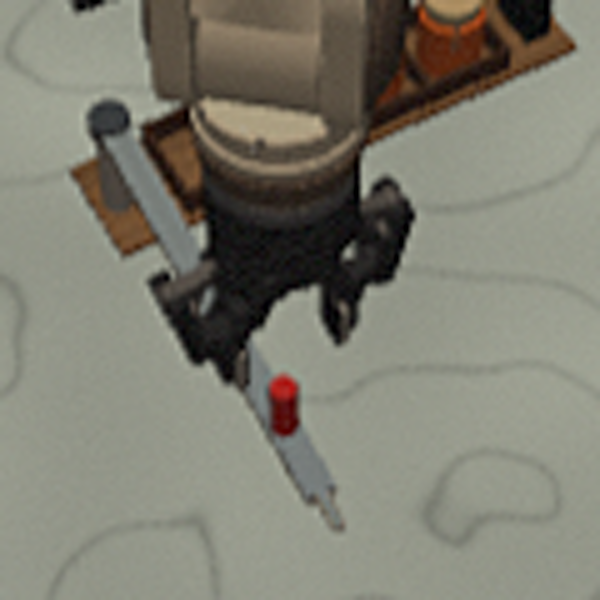

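Peg centred between the fingers; descend 56 mm, then narrow the jaws around it.

play_rows([
  [[0,0,0],[0,0.012,-0.001],60],
  [[0,0,0],[0,0.03,-0.001],60],
  [[0,0,0],[0,0.045,-0.001],60],
  [[0,0,0],[0,0.054,-0.001],60],
  [[0,0,0],[0,0.056,-0.001],60],
])

```text
time: 30.05
ee_pos: [0.4191, -0.2687, 0.1029]
tcp_rot: [-89.9, 0.1, 5.6]
wrist_force: [-0.4, 0.8, -0.5]
opening: 0.0513
```

play_rows([
  [[0,0,0],[0,0,0],27],
  [[0,0,0],[0,0,0],27],
  [[0,0,0],[0,0,0],27],
  [[0,0,0],[0,0,0],27],
  [[0,0,0],[0,0,0],27],
], grip_force=20)

```text
time: 30.55
ee_pos: [0.4197, -0.2692, 0.1046]
tcp_rot: [-90.0, -0.0, 5.6]
wrist_force: [-0.3, 0.2, -0.3]
opening: 0.0227
```

```bash
python3 arc.py 230 200 350 320 s31.png 1; python3 -c "
from h import *
print(get_obs()['opening'])"
```

```text
th -84.5715266627096 r 0.23422626280873882 yaw [-9.00128786e+01 -1.84703959e-02  5.54976336e+00] z 0.10451519191565478 F [ 0.3  0.1 -1.3] q6 51.77271846671269 t 30.6
0 [-0.      0.     -0.0008]
5 [0.0205 0.     0.0001]
10 [0.0408 0.     0.0027]
15 [0.0608 0.     0.0071]
20 [0.0804 0.     0.0132]
25 [0.0994 0.     0.021 ]
30 [0.1176 0.     0.0305]
35 [0.1349 0.     0.0414]
40 [0.1512 0.     0.0539]
45 [0.1663 0.     0.0677]
0.02324457837408336
```

View pics/s31.png

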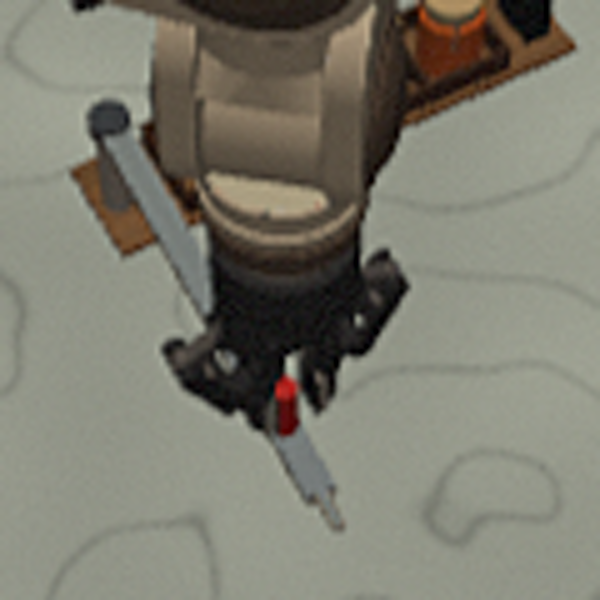

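play_rows([
  [[0,-3,0],[0.012,0,0],27],
  [[0,-8,0],[0.033,0,0.002],27],
  [[0,-14,0],[0.057,0,0.006],27],
  [[0,-20,0],[0.08,0,0.013],27],
  [[0,-27,0],[0.107,0,0.025],27],
])

```text
time: 31.1
ee_pos: [0.5243, -0.234, 0.1043]
tcp_rot: [-90.0, 0.0, 32.8]
wrist_force: [-1.6, -0.6, 0.7]
opening: 0.0233
```

```bash
python3 arc.py 230 180 350 300 s32.png 1
```

```text
th -56.4338283075896 r 0.23500262690298326 yaw [-90.0285377   -0.10162006  33.32038987] z 0.10398608120934422 F [ 5.8  4.  -0.5] q6 32.918878326903844 t 31.15
0 [-0. -0.  0.]
5 [0.0205 0.     0.001 ]
10 [0.0408 0.0001 0.0037]
15 [0.0608 0.0001 0.0083]
20 [0.0803 0.0001 0.0145]
25 [0.0992 0.0002 0.0224]
30 [0.1174 0.0002 0.032 ]
35 [0.1346 0.0002 0.0431]
40 [0.1508 0.0002 0.0556]
45 [0.1659 0.0003 0.0695]
```

View pics/s32.png

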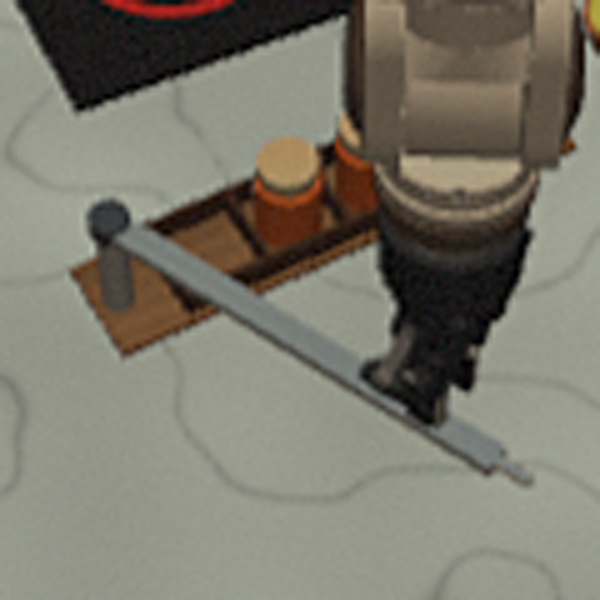

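play_rows([
  [[0,-6,0],[0.025,0,0.001],27],
  [[0,-13,0],[0.053,0,0.006],27],
  [[0,-20,0],[0.08,0,0.0145],27],
  [[0,-27,0],[0.107,0,0.026],27],
  [[0,-34,0],[0.131,0,0.041],27],
])

```text
time: 31.65
ee_pos: [0.6127, -0.1281, 0.1041]
tcp_rot: [-90.0, 0.0, 66.8]
wrist_force: [0.5, -0.5, 1.0]
opening: 0.0232
```

```bash
python3 arc.py 260 160 380 280 s33.png 1
```

```text
th -22.247849088318837 r 0.233878998888741 yaw [-89.99689277  -0.09553142  67.3645624 ] z 0.10395024924059723 F [2.  9.  0.2] q6 11.125093937559038 t 31.7
0 [ 0.     -0.     -0.0011]
5 [ 0.0205  0.     -0.0001]
10 [0.0408 0.0001 0.0027]
15 [0.0608 0.0001 0.0073]
20 [0.0803 0.0001 0.0136]
25 [0.0992 0.0002 0.0216]
30 [0.1173 0.0002 0.0312]
35 [0.1345 0.0002 0.0423]
40 [0.1507 0.0003 0.0549]
45 [0.1657 0.0003 0.0688]
```

View pics/s33.png

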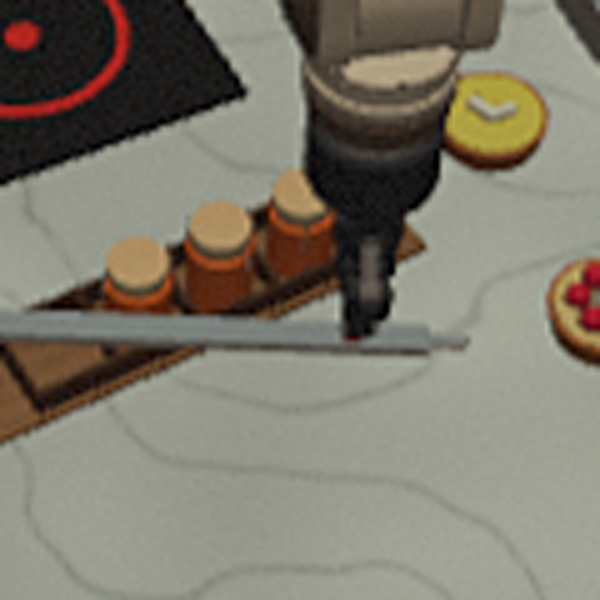

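play_rows([
  [[0,-4,0],[0.016,0,0],27],
  [[0,-9,0],[0.037,0,0.002],27],
  [[0,-14,0],[0.057,0,0.0065],27],
  [[0,-18,0],[0.0725,0,0.011],27],
  [[0,-20,0],[0.08,0,0.0135],27],
])

```text
time: 32.2
ee_pos: [0.6315, -0.049, 0.1042]
tcp_rot: [-90.0, -0.0, 86.7]
wrist_force: [0.4, -0.1, -0.2]
opening: 0.0228
```

```bash
python3 arc.py 260 150 380 250 s34.png 1
```

```text
th -3.0626157549996096 r 0.2343094429530371 yaw [-8.99886586e+01 -1.88559050e-02  8.67721741e+01] z 0.10419493086128516 F [-0.2  1.1  0.3] q6 -1.1741685297699043 t 32.25
0 [ 0.     -0.     -0.0007]
5 [0.0205 0.     0.0003]
10 [0.0408 0.     0.003 ]
15 [0.0608 0.     0.0075]
20 [0.0803 0.     0.0137]
25 [0.0993 0.     0.0216]
30 [0.1174 0.     0.0311]
35 [1.347e-01 1.000e-04 4.220e-02]
40 [1.509e-01 1.000e-04 5.470e-02]
45 [1.66e-01 1.00e-04 6.86e-02]
```

View pics/s34.png

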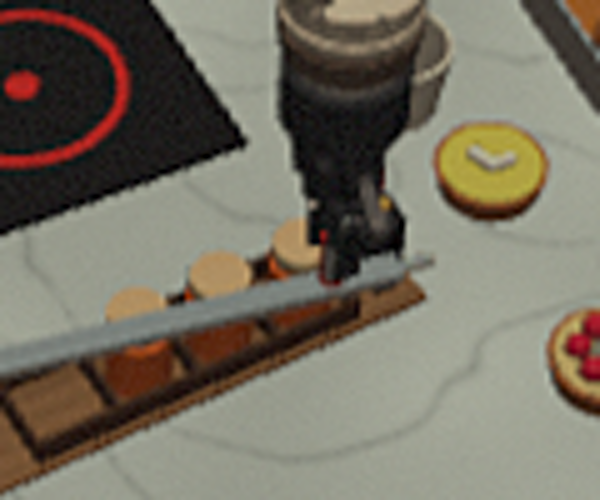

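play_rows([
  [[0,-2,0],[0.008,0,0],27],
  [[0,-4,0],[0.016,0,0],27],
  [[0,-6,0],[0.0245,0,0.001],27],
  [[0,-8,0],[0.0325,0,0.002],27],
  [[0,-9.5,0],[0.0388,0,0.0027],27],
])

```text
time: 32.75
ee_pos: [0.631, -0.0105, 0.1043]
tcp_rot: [-90.0, -0.0, 96.2]
wrist_force: [-0.3, -0.5, 0.2]
opening: 0.0231
```

```bash
python3 arc.py 260 130 380 230 s35.png 1 | head -3
```

```text
th 6.3998145733935115 r 0.23487551132001597 yaw [-8.99926547e+01 -1.26455307e-02  9.62952112e+01] z 0.10429840355358344 F [0.4 0.1 0.4] q6 -7.192136633209311 t 32.8
0 [ 0.     -0.     -0.0001]
5 [0.0205 0.     0.0008]
```

View pics/s35.png

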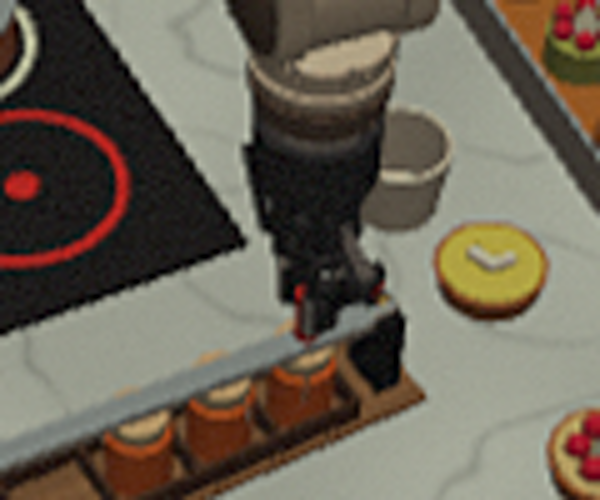

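play_rows([
  [[0,-0.3,0],[0.001,0,0],27],
  [[0,-0.5,0],[0.002,0,0],27],
  [[0,-0.7,0],[0.003,0,0],27],
  [[0,-0.9,0],[0.004,0,0],27],
  [[0,-1.1,0],[0.005,0,0],27],
])

```text
time: 33.3
ee_pos: [0.6306, -0.0068, 0.1043]
tcp_rot: [-90.0, 0.0, 97.1]
wrist_force: [-0.1, -2.3, 0.6]
opening: 0.0233
```

```bash
python3 arc.py 260 130 380 230 s36.png 1 | head -1
```

```text
th 7.240457703965658 r 0.23495682023354364 yaw [-9.00053428e+01  1.32018624e-03  9.71436708e+01] z 0.10432768320753764 F [ 0.8 -1.9 -0.3] q6 -7.723763398794355 t 33.35
```

play_rows([
  [[0,-0.2,0],[0.001,0,0],27],
  [[0,-0.4,0],[0.002,0,0],27],
  [[0,-0.6,0],[0.003,0,0],27],
  [[0,-0.6,0],[0.004,0,0],27],
  [[0,-0.6,0],[0.004,0,0],27],
])

```text
time: 33.85
ee_pos: [0.63, -0.0018, 0.1042]
tcp_rot: [-90.0, -0.0, 97.8]
wrist_force: [0.4, -0.1, -0.2]
opening: 0.0228
```

```bash
python3 arc.py 260 130 380 230 s37.png 1 | head -1
```

```text
th 8.347772677141915 r 0.23499343212687002 yaw [-8.99947667e+01 -2.23929514e-02  9.77694532e+01] z 0.10421574197928668 F [ 0.5 -1.  -0.1] q6 -7.950443845659058 t 33.9
```

View pics/s37.png

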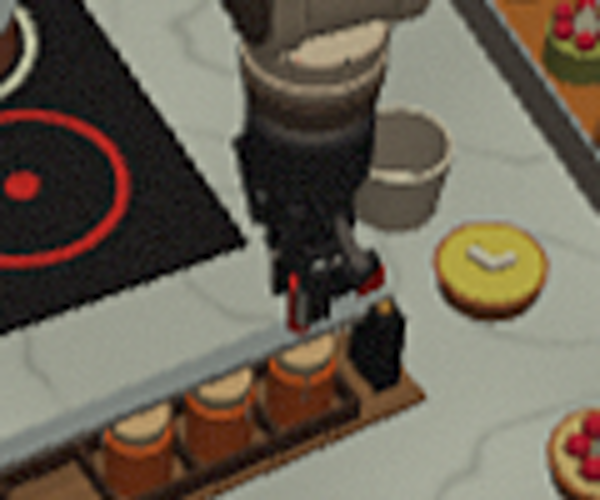

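play_rows([
  [[0,0,0],[0.001,0,0],27],
  [[0,0,0],[0.002,0,0],27],
  [[0,0,0],[0.003,0,0],27],
  [[0,0,0],[0.003,0,0],27],
  [[0,0,0],[0.003,0,0],27],
])

```text
time: 34.4
ee_pos: [0.6296, 0.0008, 0.1043]
tcp_rot: [-90.0, -0.0, 97.8]
wrist_force: [-0.7, 0.3, -0.0]
opening: 0.0231
```

```bash
python3 arc.py 260 130 380 230 s38.png 1 | head -1
```

```text
th 8.995175119989831 r 0.23502538301236747 yaw [-8.99967534e+01 -1.14420771e-03  9.77523671e+01] z 0.10425760402946806 F [0.1 0.8 1.4] q6 -7.684751576606674 t 34.45
```

View pics/s38.png

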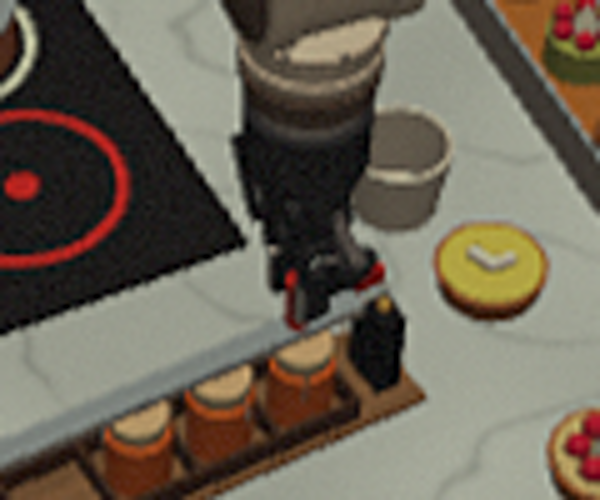

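Still no stop force; keep feeling gently for the stop.

play_rows([
  [[0,0,0],[0.001,0,0],27],
  [[0,0,0],[0.001,0,0],27],
  [[0,0,0],[0.002,0,0],27],
  [[0,0,0],[0.002,0,0],27],
  [[0,0,0],[0.002,0,0],27],
])

```text
time: 34.95
ee_pos: [0.6295, 0.0021, 0.1043]
tcp_rot: [-90.0, 0.1, 97.7]
wrist_force: [1.2, -5.8, 0.1]
opening: 0.0229
```

```bash
python3 arc.py 260 130 380 230 s39.png 1 | head -1
```

```text
th 9.333522630071679 r 0.2350972607267816 yaw [-9.00056568e+01  6.12991438e-02  9.77255120e+01] z 0.10431985969276772 F [ 0.6 -4.8 -0.7] q6 -7.504619226070944 t 35.0
```

View pics/s39.png

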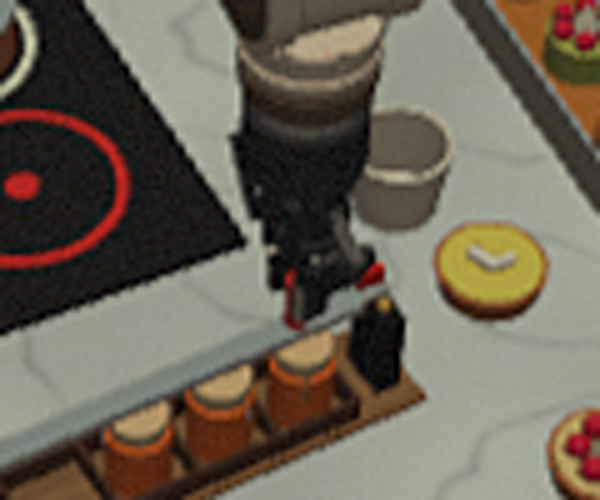

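play_rows([
  [[0,0,0],[0.001,0,0],27],
  [[0,0,0],[0.002,0,0],27],
  [[0,0,0],[0.003,0,0],27],
  [[0,0,0],[0.003,0,0],27],
  [[0,0,0],[0.003,0,0],27],
])

```text
time: 35.5
ee_pos: [0.6295, 0.0025, 0.1043]
tcp_rot: [-90.0, 0.3, 97.6]
wrist_force: [2.8, -17.7, -1.5]
opening: 0.0229
```

play_rows([
  [[0,0,0],[-0.003,0,0],27],
  [[0,0,0],[-0.006,0,0],27],
  [[0,0,0],[-0.006,0,0],60],
  [[0,0,0],[-0.006,0,0],60],
  [[0,0,0],[-0.006,0,0],60],
])

```text
time: 36.0
ee_pos: [0.6298, 0.0002, 0.1043]
tcp_rot: [-90.0, -0.0, 97.8]
wrist_force: [0.3, -1.4, 0.5]
opening: 0.0514
```

```bash
python3 arc.py 260 130 380 230 s40.png 1 | head -1
```

```text
th 8.84055307720097 r 0.23504906174421425 yaw [-8.99999800e+01 -1.21413998e-02  9.77778983e+01] z 0.10429887940851232 F [-0.   0.  -1.2] q6 -7.772098533551689 t 36.05
```

play_rows([
  [[0,0,0],[-0.003,-0.015,0],60],
  [[0,0,0],[-0.003,-0.04,0],60],
  [[0,0,0],[-0.003,-0.07,0],60],
  [[0,0,0],[-0.003,-0.1,0],60],
  [[0,0,0],[-0.003,-0.13,0],60],
])

```text
time: 36.55
ee_pos: [0.63, -0.0033, 0.2369]
tcp_rot: [-90.1, 0.0, 97.8]
wrist_force: [0.3, 0.8, 0.2]
opening: 0.0513
```

play_rows([
  [[0,0,0],[-0.03,0,0],60],
  [[0,0,0],[-0.07,0,0],60],
  [[0,0,0],[-0.11,0,0],60],
  [[0,0,0],[-0.16,0,0],60],
  [[0,0,0],[-0.21,0,0],60],
])

```text
time: 37.05
ee_pos: [0.6585, -0.2128, 0.2359]
tcp_rot: [-90.1, 0.0, 97.8]
wrist_force: [0.4, 0.7, 0.3]
opening: 0.0511
```

```bash
python3 - <<'E'
from h import *
camera("side");s=camera("side");t=camera("top")
crop(s,180,100,380,260,4,"s41.png");crop(t,60,100,400,270,2.3,"t41.png")
p=blobs(s,(-8,130,60),(8,255,255),10,(300,160,345,215));print(p)
q=blobs(t,(-8,130,60),(8,255,255),6,(245,140,275,190));print(q)
for b in p: print(onz(s,*b[0],.11))
for b in q: print(onz(t,*b[0],.115))
print("pred peg shut",np.array([.3975,-.036])+.235*np.array([np.cos(np.radians(7.55)),np.sin(np.radians(7.55))]))
k=blobs(t,(0,0,0),(180,255,60),8,(90,195,120,225));print("knob",k)
for b in k: print(onz(t,*b[0],.08))
E
```

```text
[(array([333.9, 184.5]), np.int32(15), array([332, 183,   5,   4], dtype=int32)), (array([319.3, 189.1]), np.int32(39), array([318, 184,   4,  12], dtype=int32))]
[(array([246.7, 148.4]), np.int32(7), array([246, 146,   2,   5], dtype=int32)), (array([253. , 166.1]), np.int32(22), array([251, 164,   5,   6], dtype=int32))]
[ 0.68074885 -0.00169362  0.11      ]
[ 0.63091836 -0.00220109  0.11      ]
[0.67952167 0.01483227 0.115     ]
[ 0.63170299 -0.00136202  0.115     ]
pred peg shut [ 0.63046269 -0.00512303]
knob [(array([102.5, 211.7]), np.int32(41), array([ 99, 209,   8,   6], dtype=int32))]
[0.52069214 0.40253772 0.08      ]
```

View pics/s41.png

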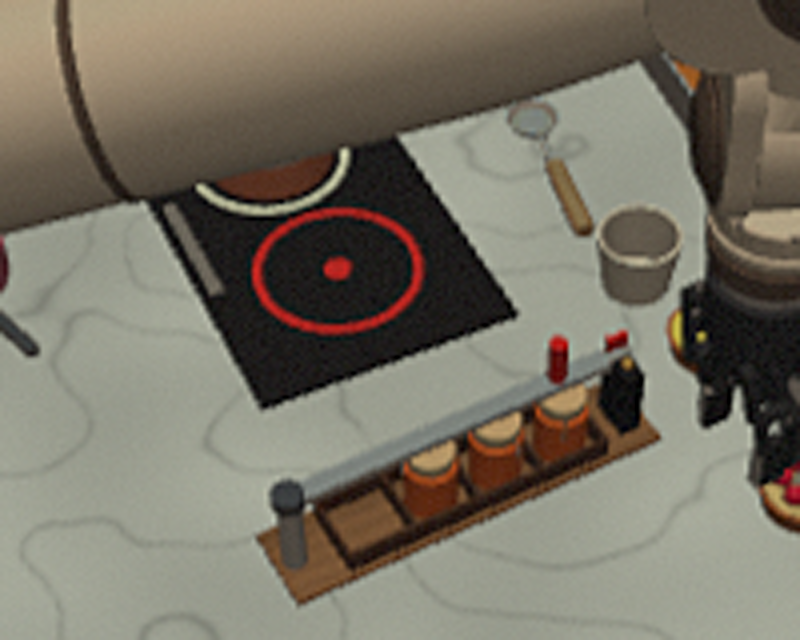

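View pics/t41.png

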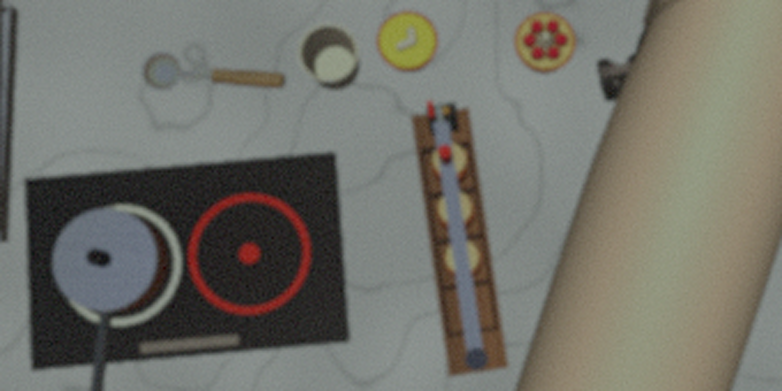

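```bash
python3 - <<'E'
from workcell import job_done,get_obs
o=get_obs();print(o["time"],o["wrist_force"],abs(o["qd"]).max());print(job_done())
E
```

```text
37.2 [0.05258836 0.28037115 0.28595499] 3.326383367451053
the job is handed in; nothing more can be done
None
```

I slid the pan to the white rest mark, put all three amber jars in the carrier, and shut the keeper bar. I handed the job in at 37.2 s; the hand-in call gives no verdict.

- **Pan:** I pulled it by its knob without lifting it. In the last picture its knob was about 4 mm from the centre of the white mark, against the 15 mm allowed.
- **Jars:** only three amber jars were in the scene. They stand upright in bays 4, 3 and 2, with their lids within about 4 mm of the bay centres. One jar was knocked aside partway through; I measured it again before picking it up.
- **Bar:** I swung it wide open before loading, then pushed it shut until it pressed on the red stop with about 18 N. In the last pictures the brass ball is on the -y side of the bar, as it should be behind its detent.
- **Disagreement:** the peg read about 3–4 mm past its predicted shut position, or roughly 8.3° against 7.55°. That is a little more than the 2 mm camera calibration, but it errs towards shut.
- **Other things:** I touched none of them, though I did not measure their positions again at the end. The gripper was clear of everything at hand-in, with almost no wrist force, though the arm was still settling at up to 3.3°/s.

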